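Tidy the sofa-end crate after games and films

TASK

Film and game night is over: tidy the top of the oak crate. Lay each remote that is lying about flat in a pocket of its own in the wooden remote tray, buttons up, and stack the three closed game boxes in one neat column in the middle of the big carton's lid, longest at the bottom and shortest on top, squared up on one another with their long sides along the carton's. Leave the paperweight, planter, coaster, earbud case and mug where they are.

Things in the scene. Friction and masses are not known exactly. Their poses are not given: they have to be found in the camera images.
- remote_fan: white fan remote with one round key and six small keys, a plain slab 150 mm long (own x), 40 wide (own y), 18 thick (z), about 110 g, lying buttons up on the board at the start. Origin: centre of its underside. May be absent.
- remote_tv: black television remote with a round pad and rows of keys, a plain slab 170 mm long (own x), 46 wide (own y), 20 thick (z), about 110 g, lying buttons up on the board at the start. Origin: centre of its underside. May be absent.
- remote_bar: black soundbar remote with one long rocker and three round keys, a plain slab 140 mm long (own x), 42 wide (own y), 18 thick (z), about 110 g, lying buttons up on the board at the start. Origin: centre of its underside. May be absent.
- remote_air: white air-conditioner remote with a grey display and four keys, a plain slab 160 mm long (own x), 44 wide (own y), 20 thick (z), about 110 g, lying buttons up on the board at the start. Origin: centre of its underside. May be absent.
- box_long: closed wooden domino box with a sliding lid, about 420 g, 170 mm long (own x), 60 wide (own y), 40 high (z), flat lid, lying lid up on the board at the start. Origin: centre of its underside.
- box_mid: closed bare metal tin, about 280 g, 140 mm long (own x), 60 wide (own y), 36 high (z), flat lid, lying lid up on the board at the start. Origin: centre of its underside.
- box_short: closed cardboard dice box with a paper label, about 180 g, 110 mm long (own x), 60 wide (own y), 34 high (z), flat lid, lying lid up on the board at the start. Origin: centre of its underside.
- tray: dark wooden remote tray, 212 x 254 mm, heavy, does not shift. Origin: centre of its underside. Four equal open-topped pockets side by side along its own y, each 200 mm long (tray x) and 56 mm wide (tray y), walls between them 6 mm thick. Pocket floor 5 mm and wall tops 23 mm above the origin, so that pockets are 18 mm deep: a remote lies in one with its top level with the walls or 2 mm above. It stands on one side of the board and the carton on the other, either way round.
- pocket0 (a point): centre of the floor of tray pocket 0 (tray y = -93 mm); axes as the tray's.
- pocket1 (a point): centre of the floor of tray pocket 1 (tray y = -31 mm); axes as the tray's.
- pocket2 (a point): centre of the floor of tray pocket 2 (tray y = 31 mm); axes as the tray's.
- pocket3 (a point): centre of the floor of tray pocket 3 (tray y = 93 mm); axes as the tray's.
- carton: big closed cardboard board-game carton, 250 mm long (own x), 170 wide (own y), 50 high, heavy, does not shift. Origin: centre of its underside.
- carton_top (a point): middle of the carton's flat lid, 50 mm above its origin; axes as the carton's.
- dome: glass paperweight dome, 76 mm across, 46 high, loose, among the things. Origin: centre of its underside. To be left alone.
- planter: empty white ceramic planter pot, about 124 mm across, 110 high, loose, beyond the tray or the carton. Origin: centre of its underside. To be left alone.
- coaster: square dark wooden coaster, 96 x 96 x 9 mm, loose, near the robot. Origin: centre of its underside. To be left alone.
- earbuds: matte black earbud case, closed, 52 x 64 x 26 mm, loose, beyond the remotes and boxes. Origin: centre of its underside. To be left alone.
- mug: blue ceramic mug, 82 mm across, 92 high, loose, beyond the tray or the carton. Origin: centre of its underside. To be left alone.
Mind the look-alikes: they are no part of the job. What is shaped like the remote_fan but green is not meant. Leave any pink look-alike of the box_short alone.

How it is judged:
By the outcome, as a careful person would: the job done as asked, in the order asked, and still so for the second after the job is handed in, with the robot touching nothing.
Of remote_fan, remote_tv, remote_bar, remote_air only 3 to 4 are there at a start; the rules pass over those that are not, and their reading is None.
At some moment in a run one of remote_fan, remote_tv, remote_bar, remote_air may be knocked a few centimetres aside while the robot is not near it.
It also fails if it takes over 210 s, if anything falls off the work surface, if the arm or the gripper's body presses on something with over 40 N, if the wrist force passes 120 N, or if a joint passes its speed limit or range.

ROBOT

A 6-joint arm with a two-finger parallel gripper is mounted at the origin on the work surface. World frame = base frame: x ahead of the robot, y to its left, z up, the work surface at z = 0. Lengths are in m, angles in rad, forces in N, time in s.
With the tool pointing down it reaches from about 0.35 to 0.775 m from the base axis. Payload 5.5 kg.
Tool frame: the origin (TCP) lies on the front face of the gripper's body, between the roots of the fingers; the fingertips stand 73 mm ahead of it and the grasp point (between the pads) lies 54 mm ahead of it (robot.hold_point_z is the distance from the TCP to the grasp point, in m); z points along the fingers, y is the line along which they close (so a half turn about z gives the same grasp; the last joint's range is limited). The gripper opens to 85 mm and grips with 20 to 120 N. Pads are 22 mm wide; open, the fingers measure 114 mm over their backs; the gripper's body (76 mm by 85 mm) begins 54 mm behind the grasp point. The pads swing forward as they close: fully open they stand 13 mm farther back than shut.
Start: joints at [-1.311, 0.313, 0.046, 1.304, 0, 1.431], TCP at [0.224, -0.53, 0.304] pointing down, gripper open.
Joint ranges: [-2.76, 2.76], [-0.86, 1.69], [-1.03, 1.26], [-2.2, 2.34], [-1.47, 1.5], [-3.14, 3.14]. Speed limits (rad/s): [2.57, 2.57, 3.14, 3.14, 3.14, 3.14].

INTERFACE

Orientations are given as a rotation vector (axis times angle).
In Python, from workcell import get_obs, viewer, robot gives the robot as it stands.
- The arm moves only by the tool servo_tool, never from a script. Its argument "targets" is a list of rows, each an object of numbers: "dx", "dy", "dz": the shift along the world's x, y, z in cm; "wx", "wy", "wz": the turn, a rotation vector about the world's x, y, z in rad; "claw": the opening, from 0 (shut) to 1 (fully open). In form: [{"dx": .., "dy": .., "dz": .., "wx": .., "wy": .., "wz": .., "claw": ..}, ...]. A call has 1 to 5 rows; each row shifts and turns the commanded pose from where the row before left it; what a row does not reach is not made up. A row lasts 1/8 s, in which the tool goes at most 62.5 mm and 10.7 degrees, less where a joint would pass 70% of its speed; a pose out of reach is approached as far as the arm can. A call with a gripper value outside its range is refused whole. The fingers move at their own pace and stop on an object; the grip force is fixed at half the most. Time passes only in rows, so rows that do not move let the fingers close. It gives the time, the measured TCP pose, the force, the opening and the grip force at its end, in the units of the state.
- get_obs(): the state, without advancing time (a new reading comes with each control period).
- viewer.grab_frame(name): name is "scene" or "side" or "wrist"; returns the picture (480x640x3 uint8, red, green, blue); there is no depth.
- viewer.camera_info(name): a dict with "K" (3x3 intrinsics, pixels), "rvec" (rotation vector, rad) and "tvec" (3), from world to camera coordinates, as OpenCV has them; the wrist camera has in their place "mount" (4x4, takes a point from camera to tool coordinates, whose origin is the TCP and whose axes are the flange's). Camera axes: x right, y down, z forward; pixel columns grow to the right and rows downward; lengths in m; the calibration is good to about 2 mm. A picture is of the moment at which its call begins: read the wrist's pose just before it. camera_info takes no time and is no camera call.
- robot.finish_job(): hands the job in; it is judged then, once.
The state is a dict: "time_s": time; "q": joint angles; "dq": joint speeds; "tau": joint torques, N m; "position": TCP position; "orientation": TCP orientation; "ft_force": force on the tool from outside, world axes, zero at the start; "moment": the same for the moment, N m; "grip_width": finger opening in m; "grasp_force": force on a finger pad.
Only numpy, scipy, OpenCV 4.12 (cv2) and the standard library are available. Lean on these libraries where they do the work, as an engineer would, in place of code of your own. Each camera call takes 0.05 s, during which the arm holds its last target. There are 200 camera calls.

## Working session

There is one attempt and no reset: what is moved stays moved. The work goes in short steps, Python scripts to look and compute and a tool call to move; the robot and the scene stay as the last step left them, time stands still between calls to the robot, and variables do not carry over. Pictures are saved under pics/ and viewed, at most 14 in all, crops included, and the job is handed in when it is done.

Besides the shell and the picture viewer there is one more tool, called after "Call:" by a JSON object that holds its "name" and its "arguments". servo_tool: Moves the arm, as the interface text tells. Its arguments: {"type":"object","properties":{"targets":{"type":"array"}},"required":["targets"]}

```bash
mkdir -p pics; cat > h.py <<'E'
import numpy as np, cv2
from workcell import get_obs, viewer, robot
def grab(n,f):
    im=viewer.grab_frame(n); cv2.imwrite('pics/'+f,im[:,:,::-1]); return im
def cam(n):
    c=viewer.camera_info(n); K=np.array(c['K'],float)
    if 'mount' in c:
        o=get_obs(); M=np.eye(4); M[:3,:3]=cv2.Rodrigues(np.array(o['orientation'],float))[0]; M[:3,3]=o['position']
        T=M@np.array(c['mount']); return K,T[:3,:3],T[:3,3]
    R=cv2.Rodrigues(np.array(c['rvec'],float))[0]; return K,R.T,-R.T@np.array(c['tvec']).ravel()
def ray(c,uv,z):
    K,R,t=c; d=np.c_[np.atleast_2d(uv),np.ones(len(np.atleast_2d(uv)))]@np.linalg.inv(K).T@R.T
    return t+d*((z-t[2])/d[:,2])[:,None]
E
python3 - <<'E'
from h import *
for n in('scene','side','wrist'):
    c=cam(n); grab(n,n+'0.png'); print(n,c[0][0],c[2].round(3),c[1][:,2].round(2))
o=get_obs();print(o['time_s'],o['position'],o['orientation'],o['grip_width'])
E
```

```text
scene [455.98683534   0.         323.5097121 ] [ 1.205 -0.099  1.001] [-0.58  0.12 -0.8 ]
side [510.35590576   0.         318.74360305] [0.492 1.007 1.026] [ 0.04 -0.7  -0.71]
wrist [346.04787418   0.         314.01816185] [ 0.299 -0.498  0.373] [-0.29 -0.12 -0.95]
0.15 [ 0.22375458 -0.52937083  0.30322425] [-3.07767438e+00 -6.23567449e-01  6.48762950e-05] 0.0852866706228075
```

View pics/scene0.png

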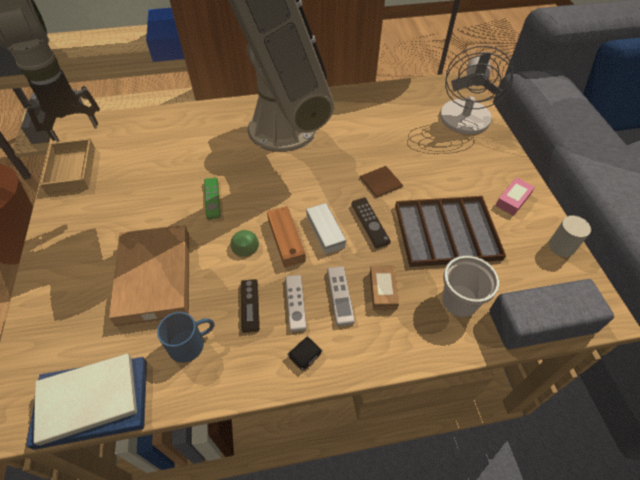

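View pics/side0.png

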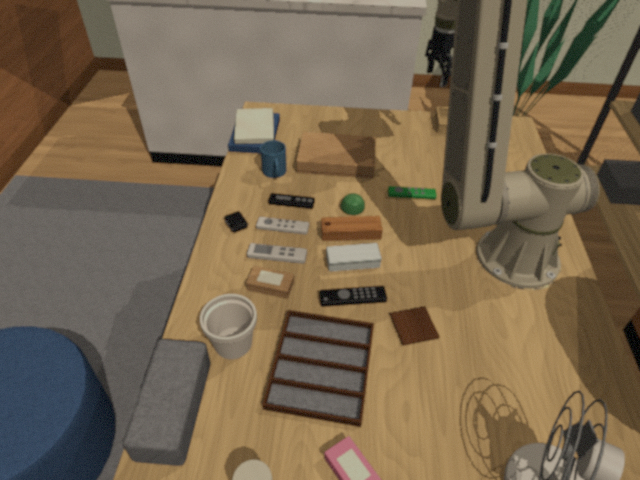

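The scene view shows all four remotes: bar (250,305), fan (296,303), air (340,296) and tv (370,223). The domino box is at (285,236), the tin at (325,228) and the dice box at (384,287). The carton is at (150,275) and the tray at (449,230). The green slab (212,198) and the pink box (516,196) are look-alikes, so I'll leave them.

```bash
python3 - <<'E'
from h import *
P=dict(bar=(250,305,.009),fan=(296,303,.009),air=(340,296,.01),tv=(370,223,.01),long=(285,236,.02),mid=(325,228,.018),short=(384,287,.017),carton=(150,270,.04),tray=(449,230,.012),dome=(245,243,.02),planter=(468,285,.06),mug=(183,335,.046),ear=(305,352,.013),coaster=(381,181,.005),green=(212,198,.01))
c=cam('scene')
for k,(u,v,z) in P.items(): print(k,ray(c,(u,v),z)[0].round(3))
print(viewer.camera_info('wrist')['mount'])
E
```

```text
bar [ 0.65  -0.166  0.009]
fan [ 0.665 -0.055  0.009]
air [0.666 0.055 0.01 ]
tv [0.455 0.186 0.01 ]
long [ 0.465 -0.053  0.02 ]
mid [0.456 0.058 0.018]
short [0.665 0.168 0.017]
carton [ 0.524 -0.399  0.04 ]
tray [0.519 0.393 0.012]
dome [ 0.469 -0.161  0.02 ]
planter [0.72  0.356 0.06 ]
mug [ 0.719 -0.318  0.046]
ear [ 0.795 -0.054  0.013]
coaster [0.3   0.259 0.005]
green [ 0.283 -0.241  0.01 ]
[[ 6.14472872e-04 -9.48367075e-01 -3.17174264e-01  8.15951218e-02]
 [ 9.99999775e-01  4.97761441e-04  4.49002924e-04 -1.59741329e-04]
 [-2.67942471e-04 -3.17174468e-01  9.48367168e-01 -6.94739408e-02]
 [ 0.00000000e+00  0.00000000e+00  0.00000000e+00  1.00000000e+00]]
```

Call:
{"name": "servo_tool", "arguments": {"targets": [{"dx": 5,"dy": 3,"dz": 5,"wz": 0.18},{"dx": 5,"dy": 4,"dz": 3,"wz": 0.18},{"dx": 5,"dy": 4},{"dx": 2,"dy": 4},{"dx": 2,"dy": 4}]}}

```text
invalid input
```

Call:
{"name": "servo_tool", "arguments": {"targets": [{"dx": 4,"dy": 3,"dz": 2,"wx": 0,"wy": 0,"wz": -0.1,"claw": 1},{"dx": 4,"dy": 4,"dz": 2,"wx": 0,"wy": 0,"wz": -0.1,"claw": 1},{"dx": 4,"dy": 4,"dz": 1,"wx": 0,"wy": 0,"wz": -0.1,"claw": 1},{"dx": 4,"dy": 4,"dz": 1,"wx": 0,"wy": 0,"wz": -0.1,"claw": 1},{"dx": 4,"dy": 4,"dz": 0,"wx": 0,"wy": 0,"wz": 0,"claw": 1}]}}

```text
time_s: 0.78
position: [0.425, -0.3385, 0.3647]
orientation: [3.14, -0.002, 0.002]
ft_force: [0.2, -0.7, -0.1]
grip_width: 0.0856
grasp_force: 0.0
```

Call:
{"name": "servo_tool", "arguments": {"targets": [{"dx": 4,"dy": 4,"dz": 0,"wx": 0,"wy": 0,"wz": 0,"claw": 1},{"dx": 4,"dy": 4,"dz": 0,"wx": 0,"wy": 0,"wz": 0,"claw": 1},{"dx": 4,"dy": 4,"dz": 0,"wx": 0,"wy": 0,"wz": 0,"claw": 1},{"dx": 3,"dy": 2,"dz": 0,"wx": 0,"wy": 0,"wz": 0,"claw": 1},{"dx": 0,"dy": 0,"dz": 0,"wx": 0,"wy": 0,"wz": 0,"claw": 1}]}}

```text
time_s: 1.4
position: [0.5754, -0.1978, 0.3629]
orientation: [-3.141, -0.006, 0.001]
ft_force: [0.2, -0.6, 0.1]
grip_width: 0.0852
grasp_force: 0.0
```

```bash
python3 - <<'E'
from h import *
c=cam('wrist');grab('wrist','w1.png');np.savez('w1.npz',K=c[0],R=c[1],t=c[2])
o=get_obs();print(o['time_s'],o['position'],o['orientation'],o['q'],c[2])
E
```

```text
1.45 [ 0.57432279 -0.19875384  0.36306541] [-3.14131638e+00 -3.33435579e-03  2.26863166e-03] [-4.65031441e-01  3.75224002e-01  2.77884936e-01  1.47487056e+00
 -4.04614665e-04  2.67443860e+00] [ 0.65694423 -0.19732099  0.43229305]
```

View pics/w1.png

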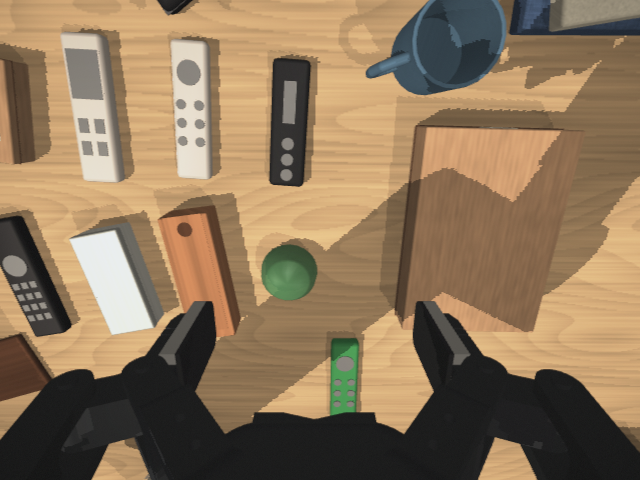

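The wrist view is clear: bar (291,122), fan (192,108), air (93,107), tv (32,275), tin (115,278), domino box (200,270), carton top (490,215), dome (289,272) and the green look-alike (344,375). Joint 6 would run out of range on the left side, so I'll turn the tool half a turn and look at that side next.

Call:
{"name": "servo_tool", "arguments": {"targets": [{"dx": -1,"dy": 2,"dz": 0,"wx": 0,"wy": 0,"wz": 0.18,"claw": 1},{"dx": -1,"dy": 2,"dz": 0,"wx": 0,"wy": 0,"wz": 0.18,"claw": 1},{"dx": -1,"dy": 2,"dz": 0,"wx": 0,"wy": 0,"wz": 0.18,"claw": 1},{"dx": -1,"dy": 2,"dz": 0,"wx": 0,"wy": 0,"wz": 0.18,"claw": 1},{"dx": -1,"dy": 2,"dz": 0,"wx": 0,"wy": 0,"wz": 0.18,"claw": 1}]}}

```text
time_s: 2.08
position: [0.5224, -0.1002, 0.364]
orientation: [2.826, 1.372, -0.001]
ft_force: [0.0, 0.3, -0.1]
grip_width: 0.0857
grasp_force: 0.0
```

Call:
{"name": "servo_tool", "arguments": {"targets": [{"dx": -1,"dy": 2,"dz": 0,"wx": 0,"wy": 0,"wz": 0.18,"claw": 1},{"dx": -1,"dy": 2,"dz": 0,"wx": 0,"wy": 0,"wz": 0.18,"claw": 1},{"dx": -1,"dy": 2,"dz": 0,"wx": 0,"wy": 0,"wz": 0.18,"claw": 1},{"dx": -1,"dy": 2,"dz": 0,"wx": 0,"wy": 0,"wz": 0.18,"claw": 1},{"dx": -1,"dy": 2,"dz": 0,"wx": 0,"wy": 0,"wz": 0.18,"claw": 1}]}}

```text
time_s: 2.7
position: [0.4726, -0.0002, 0.364]
orientation: [1.948, 2.464, -0.0]
ft_force: [-0.6, -0.8, 0.7]
grip_width: 0.0854
grasp_force: 0.0
```

Call:
{"name": "servo_tool", "arguments": {"targets": [{"dx": 0,"dy": 3,"dz": 0,"wx": 0,"wy": 0,"wz": 0.18,"claw": 1},{"dx": 0,"dy": 3,"dz": 0,"wx": 0,"wy": 0,"wz": 0.18,"claw": 1},{"dx": 0,"dy": 3,"dz": 0,"wx": 0,"wy": 0,"wz": 0.18,"claw": 1},{"dx": 0,"dy": 3,"dz": 0,"wx": 0,"wy": 0,"wz": 0.18,"claw": 1},{"dx": 0,"dy": 3,"dz": 0,"wx": 0,"wy": 0,"wz": 0.18,"claw": 1}]}}

```text
time_s: 3.32
position: [0.4733, 0.1499, 0.364]
orientation: [0.682, 3.067, -0.0]
ft_force: [0.5, 0.3, -0.1]
grip_width: 0.0851
grasp_force: 0.0
```

Call:
{"name": "servo_tool", "arguments": {"targets": [{"dx": 0,"dy": 3,"dz": 0,"wx": 0,"wy": 0,"wz": 0.18,"claw": 1},{"dx": 0,"dy": 3,"dz": 0,"wx": 0,"wy": 0,"wz": 0.18,"claw": 1},{"dx": 0,"dy": 3,"dz": 0,"wx": 0,"wy": 0,"wz": 0.08,"claw": 1},{"dx": 0,"dy": 0,"dz": 0,"wx": 0,"wy": 0,"wz": 0,"claw": 1}]}}

```text
time_s: 3.82
position: [0.4736, 0.2404, 0.3637]
orientation: [-0.002, -3.141, 0.0]
ft_force: [-1.6, -0.1, 0.5]
grip_width: 0.0855
grasp_force: 0.0
```

```bash
python3 - <<'E'
from h import *
c=cam('wrist');grab('wrist','w2.png');np.savez('w2.npz',K=c[0],R=c[1],t=c[2])
o=get_obs();print(o['time_s'],o['position'],o['orientation'],o['q'],c[2])
E
```

```text
3.875 [0.47358408 0.23965949 0.3637783 ] [-4.01182995e-03 -3.14116641e+00  1.00058712e-03] [ 3.17384022e-01  2.17247991e-01  6.38238299e-02  1.41797396e+00
 -4.72319245e-04  3.19938520e-01] [0.39208556 0.24070317 0.43324647]
```

View pics/w2.png

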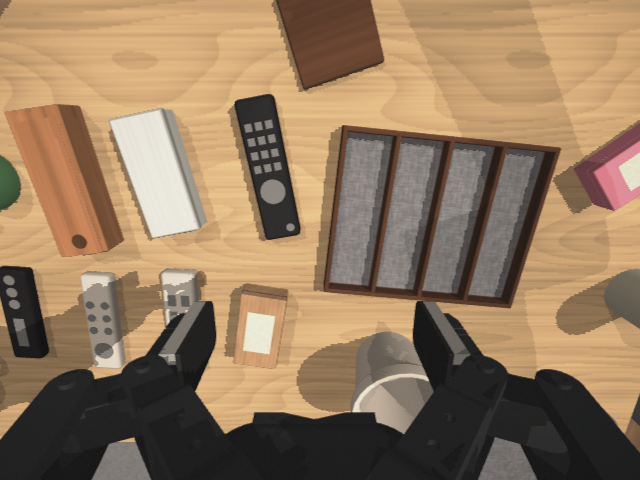

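w2 shows the tray rim corners (344,126), (560,149), (511,306) and (325,291). It also shows tv (267,167), tin (157,172), domino box (65,180) and dice box (260,328). Next I'll segment them and measure.

```bash
cat >> h.py <<'E'
SZ=dict(fan=(150,40,18),tv=(170,46,20),bar=(140,42,18),air=(160,44,20),long=(170,60,40),mid=(140,60,36),short=(110,60,34))
def seg(im,r):
    m=np.zeros(im.shape[:2],np.uint8); b=np.zeros((1,65));f=np.zeros((1,65))
    cv2.grabCut(im[:,:,::-1].copy(),m,r,b,f,6,cv2.GC_INIT_WITH_RECT)
    m=cv2.morphologyEx(((m==1)|(m==3)).astype(np.uint8),cv2.MORPH_OPEN,np.ones((3,3),np.uint8))
    cs=cv2.findContours(m,cv2.RETR_EXTERNAL,cv2.CHAIN_APPROX_NONE)[0]
    return max(cs,key=cv2.contourArea)
def rect(c,ct,z,base=0):
    p=ray(c,ct.reshape(-1,2).astype(float),z)[:,:2]
    (x,y),(w,h),a=cv2.minAreaRect((p*1000).astype(np.float32))
    if w<h: w,h,a=h,w,a+90
    a=(a+90)%180-90
    return np.array([x,y,w,h,a]).round(1)
E
python3 - <<'E'
from h import *
J={'w1':dict(bar=(262,50,56,142),fan=(163,30,56,155),air=(54,22,76,166),mid=(62,215,104,125),long=(150,198,94,148)),
'w2':dict(tv=(226,86,82,160),mid=(102,100,110,146),long=(2,96,128,168),short=(226,277,68,98))}
for f,d in J.items():
    im=cv2.imread(f'pics/{f}.png')[:,:,::-1]; n=np.load(f+'.npz'); c=(n['K'],n['R'],n['t']); ov=im[:,:,::-1].copy()
    for k,r in d.items():
        ct=seg(im,r); cv2.drawContours(ov,[ct],-1,(0,0,255),1); print(f,k,SZ[k],rect(c,ct,SZ[k][2]/2000))
    cv2.imwrite(f'pics/{f}o.png',ov)
    if f=='w2':
        p=ray(c,np.array([(344,126),(560,149),(511,306),(325,291)],float),.023)[:,:2]*1000
        print(p.round(1),p.mean(0),np.linalg.norm(np.roll(p,-1,0)-p,axis=1))
a,b=[cv2.imread(f'pics/{f}o.png') for f in('w1','w2')]
cv2.imwrite('pics/ov.png',np.vstack([a[:350,:420],b[:375,:420]])[:, :])
E
```

```text
w1 bar (140, 42, 18) [ 650.8 -171.5  145.3   51.2   -3.8]
w1 fan (150, 40, 18) [662.5 -55.  150.3  39.2  -3.8]
w1 air (160, 44, 20) [665.2  49.3 165.2  63.8  -2.8]
w1 mid (140, 60, 36) [458.8  47.6 160.8 108.9  11.4]
w1 long (170, 60, 40) [459.6 -48.8 185.6  79.9   7.7]
w2 tv (170, 46, 20) [452.7 181.9 172.3  57.2  10.1]
w2 mid (140, 60, 36) [457.   53.9 147.4  81.7  11.3]
w2 long (170, 60, 40) [466.8 -54.3 179.6  87.8   7.7]
w2 short (110, 60, 34) [666.4 157.5 131.8  75.2 -10.1]
[[399.5 274.4]
 [425.  524.4]
 [630.1 504.7]
 [607.6 254.9]] [515.55868239 389.60377039] [251.25062061 206.09159477 250.80275902 209.0189864 ]
```

```bash
cat >> h.py <<'E'
def segs(im,r,th=70):
    x,y,w,h=r; hs=cv2.cvtColor(im,cv2.COLOR_RGB2HSV); m=np.zeros(im.shape[:2],np.uint8)
    m[y:y+h,x:x+w]=((hs[...,1]<th)|(hs[...,2]<40))[y:y+h,x:x+w]
    m=cv2.morphologyEx(m,cv2.MORPH_OPEN,np.ones((3,3),np.uint8))
    return max(cv2.findContours(m,cv2.RETR_EXTERNAL,cv2.CHAIN_APPROX_NONE)[0],key=cv2.contourArea)
E
python3 - <<'E'
from h import *
J={'w1':dict(bar=(262,50,56,142),fan=(163,30,56,155),air=(54,22,76,166),mid=(62,215,104,125)),
'w2':dict(tv=(226,86,82,160),mid=(102,100,110,146))}
for f,d in J.items():
    im=cv2.imread(f'pics/{f}.png')[:,:,::-1]; n=np.load(f+'.npz'); c=(n['K'],n['R'],n['t'])
    for k,r in d.items():
        print(f,k,im[r[1]+r[3]//2,r[0]-3],im[r[1]+r[3]//2,r[0]+r[2]//2],SZ[k],rect(c,segs(im,r,100),SZ[k][2]/2000))
a=cv2.imread('pics/w2.png')
cv2.imwrite('pics/c1.png',np.hstack([cv2.resize(a[90:270,0:210],None,fx=2,fy=2,interpolation=2)[:360],cv2.resize(a[270:390,220:310],None,fx=3,fy=3,interpolation=2)]))
E
```

```text
w1 bar [216 175 125] [140 135 128] (140, 42, 18) [ 649.4 -167.6  141.5   41.9   -3.9]
w1 fan [213 172 122] [232 223 207] (150, 40, 18) [662.4 -56.8 152.1  44.5  -3.8]
w1 air [204 163 116] [229 219 200] (160, 44, 20) [663.2  55.5 162.6  53.1  -2.8]
w1 mid [151 123  88] [234 237 235] (140, 60, 36) [451.5  59.  153.3  85.8  11.4]
w2 tv [232 196 140] [140 136 129] (170, 46, 20) [452.  185.8 171.9  46.8  10.1]
w2 mid [116  79  54] [234 232 221] (140, 60, 36) [456.5  56.8 147.4  77.4  11.3]
```

View pics/c1.png

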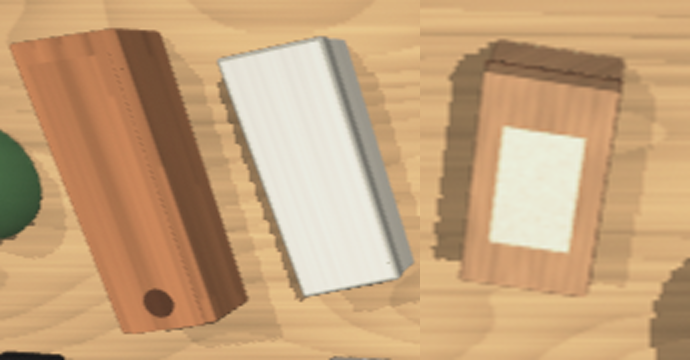

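The crop shows the top faces clearly. Domino box corners in the crop are (11,44), (112,28), (211,322), (124,332); tin (219,61), (326,38), (404,277), (302,297); dice box (485,66), (622,86), (588,295), (460,280).

```bash
python3 - <<'E'
from h import *
n=np.load('w2.npz'); c=(n['K'],n['R'],n['t'])
for k,q,z in(('long',[(5.5,112),(56,104),(105.5,251),(62,256)],.04),('mid',[(109.5,120.5),(163,109),(202,228.5),(151,238.5)],.036),('short',[(241.7,292),(287.3,298.7),(276,368.3),(233.3,363.3)],.034)):
    p=ray(c,np.array(q,float),z)[:,:2]*1000; v=(p[3]+p[2]-p[0]-p[1])
    print(k,p.mean(0).round(1),np.linalg.norm(np.roll(p,-1,0)-p,axis=1).round(1),np.degrees(np.arctan2(v[1],v[0])).round(1))
E
```

```text
long [464.2 -51.4] [ 56.6 168.9  54.9 167.6] 7.3
mid [455.4  60.7] [ 61.1 138.1  64.6 138.4] 11.1
short [663.1 167.1] [ 59.3 110.8  59.6 112.1] -9.7
```

Call:
{"name": "servo_tool", "arguments": {"targets": [{"dx": 0,"dy": -5,"dz": 0,"wx": 0,"wy": 0,"wz": 0,"claw": 1},{"dx": 0,"dy": -5,"dz": 0,"wx": 0,"wy": 0,"wz": 0,"claw": 1},{"dx": 0,"dy": -5,"dz": 0,"wx": 0,"wy": 0,"wz": 0,"claw": 1},{"dx": 0,"dy": -5,"dz": 0,"wx": 0,"wy": 0,"wz": 0,"claw": 1},{"dx": 0,"dy": -5,"dz": 0,"wx": 0,"wy": 0,"wz": 0,"claw": 1}]}}

```text
time_s: 4.5
position: [0.4727, -0.0127, 0.3641]
orientation: [0.008, 3.141, -0.001]
ft_force: [0.7, 0.3, 0.4]
grip_width: 0.0853
grasp_force: 0.0
```

Call:
{"name": "servo_tool", "arguments": {"targets": [{"dx": 0,"dy": -5,"dz": 0,"wx": 0,"wy": 0,"wz": 0,"claw": 1},{"dx": 0,"dy": -5,"dz": 0,"wx": 0,"wy": 0,"wz": 0,"claw": 1},{"dx": 0,"dy": -5,"dz": 0,"wx": 0,"wy": 0,"wz": 0,"claw": 1},{"dx": 0,"dy": -5,"dz": 0,"wx": 0,"wy": 0,"wz": 0,"claw": 1},{"dx": 0,"dy": 0,"dz": 0,"wx": 0,"wy": 0,"wz": 0,"claw": 1}]}}

```text
time_s: 5.12
position: [0.4724, -0.214, 0.3635]
orientation: [-0.015, -3.141, 0.001]
ft_force: [-0.2, 0.4, -0.1]
grip_width: 0.0854
grasp_force: 0.0
```

```bash
python3 - <<'E'
from h import *
c=cam('wrist');im=grab('wrist','w3.png');np.savez('w3.npz',K=c[0],R=c[1],t=c[2])
o=get_obs();print(o['time_s'],o['position'],o['orientation'])
E
```

```text
5.175 [ 0.47237577 -0.21213933  0.36360999] [-1.20352351e-02 -3.14069249e+00 -6.70754253e-04]
```

View pics/w3.png

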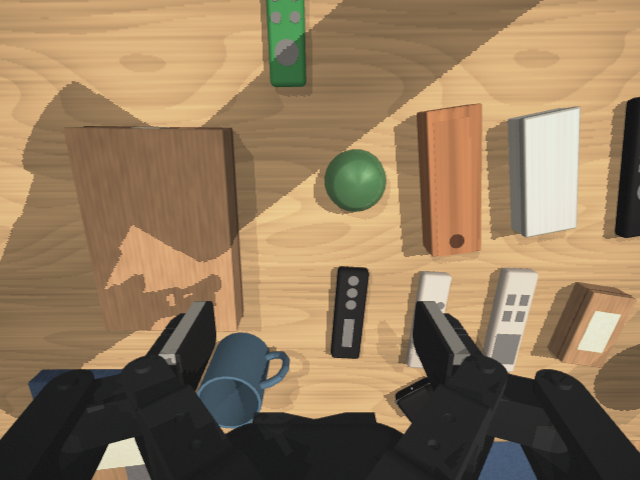

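w3 shows the carton lid with corners near (66,128), (226,129), (239,332) and (106,330). The domino top is near (427,112), (481,104), (481,251), (433,257).

```bash
python3 - <<'E'
from h import *
def f(n,k,q,z):
    n=np.load(n+'.npz'); c=(n['K'],n['R'],n['t'])
    p=ray(c,np.array(q,float),z)[:,:2]*1000; v=(p[3]+p[2]-p[0]-p[1]); w=p[1]+p[2]-p[0]-p[3]
    print(k,p.mean(0).round(1),np.linalg.norm(np.roll(p,-1,0)-p,axis=1).round(1),np.degrees(np.arctan2(v[1],v[0])).round(1),np.degrees(np.arctan2(-w[0],w[1])).round(1))
f('w3','carton',[(66,128),(226,129),(239,332),(106,330)],.05)
f('w1','carton',[(533,331),(402,325),(416,126),(582,130)],.05)
f('w3','long',[(427,112),(481,104),(481,251),(433,257)],.04)
f('w3','mid',[(523,118),(579,108),(577,228),(526,237)],.036)
a=cv2.imread('pics/w3.png'); cv2.imwrite('pics/c2.png',cv2.resize(a[110:350,50:260],None,fx=2.5,fy=2.5,interpolation=2))
E
```

```text
carton [ 523.1 -394.5] [169.3 250.1 170.8 248.3] -1.5 -1.2
carton [ 525.8 -394. ] [169.3 242.6 176.  247.4] 0.6 -1.9
long [464.7 -52.2] [ 57.1 169.3  58.  169. ] 8.0 7.4
mid [455.   57.4] [ 59.2 138.7  60.1 139.8] 11.9 9.9
```

View pics/c2.png

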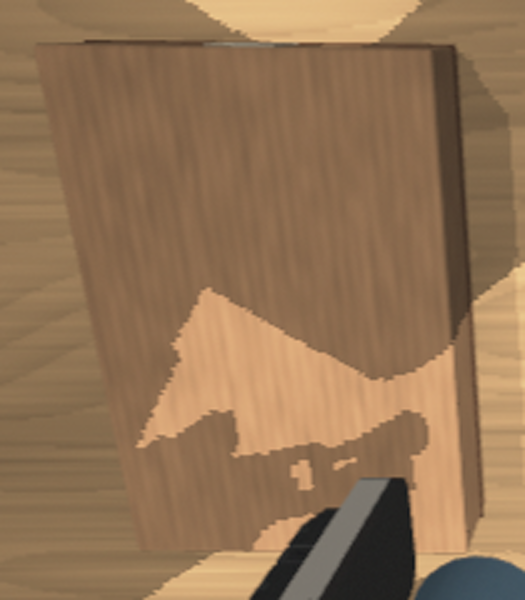

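Call:
{"name": "servo_tool", "arguments": {"targets": [{"dx": -0.3,"dy": 4,"dz": -4,"wx": 0,"wy": 0,"wz": 0.07,"claw": 1},{"dx": -0.3,"dy": 4,"dz": -4,"wx": 0,"wy": 0,"wz": 0.06,"claw": 1},{"dx": -0.2,"dy": 4,"dz": -4,"wx": 0,"wy": 0,"wz": 0,"claw": 1},{"dx": 0,"dy": 4,"dz": -4,"wx": 0,"wy": 0,"wz": 0,"claw": 1},{"dx": 0,"dy": 0,"dz": 0,"wx": 0,"wy": 0,"wz": 0,"claw": 1}]}}

```text
time_s: 5.8
position: [0.4621, -0.0462, 0.2011]
orientation: [0.207, -3.128, -0.004]
ft_force: [-0.8, -0.8, 1.3]
grip_width: 0.0855
grasp_force: 0.0
```

Call:
{"name": "servo_tool", "arguments": {"targets": [{"dx": 0,"dy": 0,"dz": -4,"wx": 0,"wy": 0,"wz": 0,"claw": 1},{"dx": 0,"dy": 0,"dz": -4,"wx": 0,"wy": 0,"wz": 0,"claw": 1},{"dx": 0,"dy": 0,"dz": -3,"wx": 0,"wy": 0,"wz": 0,"claw": 1},{"dx": 0,"dy": 0,"dz": -1.2,"wx": 0,"wy": 0,"wz": 0,"claw": 1},{"dx": 0,"dy": 0,"dz": 0,"wx": 0,"wy": 0,"wz": 0,"claw": 1}]}}

```text
time_s: 6.42
position: [0.4658, -0.05, 0.0823]
orientation: [0.2, -3.135, -0.0]
ft_force: [-0.8, 0.9, 0.5]
grip_width: 0.0854
grasp_force: 0.0
```

Call:
{"name": "servo_tool", "arguments": {"targets": [{"dx": 0,"dy": 0,"dz": 0,"wx": 0,"wy": 0,"wz": 0,"claw": 0.5},{"dx": 0,"dy": 0,"dz": 0,"wx": 0,"wy": 0,"wz": 0,"claw": 0.5},{"dx": 0,"dy": 0,"dz": 0,"wx": 0,"wy": 0,"wz": 0,"claw": 0.3},{"dx": 0,"dy": 0,"dz": 0,"wx": 0,"wy": 0,"wz": 0,"claw": 0.3}]}}

```text
time_s: 6.92
position: [0.4671, -0.0503, 0.0837]
orientation: [-0.201, 3.132, -0.003]
ft_force: [-0.7, -1.9, 5.8]
grip_width: 0.059
grasp_force: 65.5
```

Call:
{"name": "servo_tool", "arguments": {"targets": [{"dx": 0,"dy": 0,"dz": 3,"wx": 0,"wy": 0,"wz": 0,"claw": 0.3},{"dx": 0,"dy": 0,"dz": 4,"wx": 0,"wy": 0,"wz": 0,"claw": 0.3},{"dx": 1,"dy": -3,"dz": 4,"wx": 0,"wy": 0,"wz": -0.03,"claw": 0.3},{"dx": 1,"dy": -4,"dz": 1,"wx": 0,"wy": 0,"wz": -0.03,"claw": 0.3},{"dx": 1,"dy": -4,"dz": 0,"wx": 0,"wy": 0,"wz": -0.03,"claw": 0.3}]}}

```text
time_s: 7.55
position: [0.4968, -0.1609, 0.2041]
orientation: [-0.06, 3.138, -0.002]
ft_force: [0.6, 0.4, -3.6]
grip_width: 0.059
grasp_force: 67.0
```

Call:
{"name": "servo_tool", "arguments": {"targets": [{"dx": 1,"dy": -5,"dz": 0,"wx": 0,"wy": 0,"wz": -0.03,"claw": 0.3},{"dx": 1,"dy": -5,"dz": 0,"wx": 0,"wy": 0,"wz": -0.03,"claw": 0.3},{"dx": 0.8,"dy": -5,"dz": 0,"wx": 0,"wy": 0,"wz": 0,"claw": 0.3},{"dx": 0,"dy": -5,"dz": 0,"wx": 0,"wy": 0,"wz": 0,"claw": 0.3},{"dx": 0,"dy": -3.6,"dz": 0,"wx": 0,"wy": 0,"wz": 0,"claw": 0.3}]}}

```text
time_s: 8.18
position: [0.5235, -0.3978, 0.2019]
orientation: [0.036, 3.141, 0.0]
ft_force: [0.7, 0.1, -3.4]
grip_width: 0.0586
grasp_force: 66.8
```

Call:
{"name": "servo_tool", "arguments": {"targets": [{"dx": 0,"dy": 0,"dz": -3,"wx": 0,"wy": 0,"wz": 0,"claw": 0.3},{"dx": 0,"dy": 0,"dz": -2,"wx": 0,"wy": 0,"wz": 0,"claw": 0.3},{"dx": 0,"dy": 0,"dz": 0,"wx": 0,"wy": 0,"wz": 0,"claw": 0.3},{"dx": 0,"dy": 0,"dz": 0,"wx": 0,"wy": 0,"wz": 0,"claw": 0.3}]}}

```text
time_s: 8.68
position: [0.5241, -0.3958, 0.1529]
orientation: [0.034, 3.141, -0.001]
ft_force: [-0.0, -0.5, -3.4]
grip_width: 0.0591
grasp_force: 66.7
```

Call:
{"name": "servo_tool", "arguments": {"targets": [{"dx": 0.1,"dy": 0,"dz": -1,"wx": 0,"wy": 0,"wz": -0.005,"claw": 0.3},{"dx": 0,"dy": 0,"dz": -0.6,"wx": 0,"wy": 0,"wz": 0,"claw": 0.3},{"dx": 0,"dy": 0,"dz": -0.2,"wx": 0,"wy": 0,"wz": 0,"claw": 0.3},{"dx": 0,"dy": 0,"dz": -0.1,"wx": 0,"wy": 0,"wz": 0,"claw": 0.3},{"dx": 0,"dy": 0,"dz": 0,"wx": 0,"wy": 0,"wz": 0,"claw": 0.3}]}}

```text
time_s: 9.3
position: [0.5249, -0.3956, 0.1338]
orientation: [0.042, 3.141, -0.0]
ft_force: [-2.3, 3.4, 3.9]
grip_width: 0.059
grasp_force: 67.6
```

Call:
{"name": "servo_tool", "arguments": {"targets": [{"dx": 0,"dy": 0,"dz": 0,"wx": 0,"wy": 0,"wz": 0,"claw": 0.9},{"dx": 0,"dy": 0,"dz": 0,"wx": 0,"wy": 0,"wz": 0,"claw": 1},{"dx": 0,"dy": 0,"dz": 1,"wx": 0,"wy": 0,"wz": 0,"claw": 1},{"dx": 0,"dy": 0,"dz": 4,"wx": 0,"wy": 0,"wz": 0,"claw": 1},{"dx": 0,"dy": 0,"dz": 4,"wx": 0,"wy": 0,"wz": 0,"claw": 1}]}}

```text
time_s: 9.93
position: [0.5248, -0.3957, 0.2242]
orientation: [-0.042, -3.141, -0.0]
ft_force: [0.2, -1.2, -0.1]
grip_width: 0.0855
grasp_force: 0.0
```

Call:
{"name": "servo_tool", "arguments": {"targets": [{"dx": -1,"dy": 5.5,"dz": 0,"wx": 0,"wy": 0,"wz": 0.05,"claw": 1},{"dx": -1,"dy": 5.5,"dz": 0,"wx": 0,"wy": 0,"wz": 0.05,"claw": 1},{"dx": -1,"dy": 5.5,"dz": 0,"wx": 0,"wy": 0,"wz": 0.05,"claw": 1},{"dx": -1,"dy": 5.5,"dz": 0,"wx": 0,"wy": 0,"wz": 0.05,"claw": 1},{"dx": -1,"dy": 5.5,"dz": 0,"wx": 0,"wy": 0,"wz": 0.02,"claw": 1}]}}

```text
time_s: 10.55
position: [0.4747, -0.1193, 0.2239]
orientation: [-0.304, 3.125, -0.001]
ft_force: [0.6, 0.5, 0.4]
grip_width: 0.0858
grasp_force: 0.0
```

Call:
{"name": "servo_tool", "arguments": {"targets": [{"dx": -1,"dy": 5.5,"dz": 0,"wx": 0,"wy": 0,"wz": 0,"claw": 1},{"dx": -1,"dy": 5.5,"dz": 0,"wx": 0,"wy": 0,"wz": 0,"claw": 1},{"dx": 0,"dy": 5.5,"dz": 0,"wx": 0,"wy": 0,"wz": 0,"claw": 1},{"dx": 0,"dy": 1.5,"dz": 0,"wx": 0,"wy": 0,"wz": 0,"claw": 1},{"dx": 0,"dy": 0,"dz": -3,"wx": 0,"wy": 0,"wz": 0,"claw": 1}]}}

```text
time_s: 11.18
position: [0.4571, 0.0602, 0.1952]
orientation: [-0.306, 3.12, -0.002]
ft_force: [0.2, -0.3, 0.2]
grip_width: 0.0856
grasp_force: 0.0
```

```bash
python3 - <<'E'
from h import *
c=cam('wrist');im=grab('wrist','w4.png')
o=get_obs();print(o['time_s'],o['position'],o['orientation'])
K,R,t=c
for k,x,y,z,a in(('mid',.4553,.0595,.036,11),):
    L,W=SZ[k][0]/2000,SZ[k][1]/2000;a=np.radians(a)
    for s,q in((-1,-1),(-1,1),(1,1),(1,-1)):
        p=np.array([x+s*L*np.cos(a)-q*W*np.sin(a),y+s*L*np.sin(a)+q*W*np.cos(a),z]);v=K@(R.T@(p-t));print((v[:2]/v[2]).round())
ct=segs(im,(120,0,400,400),70);print(cv2.boundingRect(ct),rect(c,ct,.018))
E
```

```text
11.225 [0.45424394 0.05962285 0.1904297 ] [ 3.04916462e-01 -3.12542412e+00  2.42582929e-04]
[267. 133.]
[362. 133.]
[353. 324.]
[274. 324.]
(413, 141, 107, 259) [483.3 186.5 234.9  86.9  22.1]
```

Call:
{"name": "servo_tool", "arguments": {"targets": [{"dx": 0,"dy": 0,"dz": -4,"wx": 0,"wy": 0,"wz": 0,"claw": 1},{"dx": 0,"dy": 0,"dz": -4,"wx": 0,"wy": 0,"wz": 0,"claw": 1},{"dx": 0,"dy": 0,"dz": -2,"wx": 0,"wy": 0,"wz": 0,"claw": 1},{"dx": 0,"dy": 0,"dz": -1.2,"wx": 0,"wy": 0,"wz": 0,"claw": 1},{"dx": 0,"dy": 0,"dz": 0,"wx": 0,"wy": 0,"wz": 0,"claw": 1}]}}

```text
time_s: 11.85
position: [0.4548, 0.0588, 0.0808]
orientation: [0.302, -3.126, -0.0]
ft_force: [0.4, 0.2, -0.6]
grip_width: 0.0853
grasp_force: 0.0
```

Call:
{"name": "servo_tool", "arguments": {"targets": [{"dx": 0,"dy": 0,"dz": 0,"wx": 0,"wy": 0,"wz": 0,"claw": 0.5},{"dx": 0,"dy": 0,"dz": 0,"wx": 0,"wy": 0,"wz": 0,"claw": 0.5},{"dx": 0,"dy": 0,"dz": 0,"wx": 0,"wy": 0,"wz": 0,"claw": 0.3},{"dx": 0,"dy": 0,"dz": 0,"wx": 0,"wy": 0,"wz": 0,"claw": 0.3}]}}

```text
time_s: 12.35
position: [0.4558, 0.0592, 0.0823]
orientation: [-0.303, 3.124, -0.001]
ft_force: [-0.6, -1.4, 6.0]
grip_width: 0.0589
grasp_force: 65.7
```

Call:
{"name": "servo_tool", "arguments": {"targets": [{"dx": 0,"dy": 0,"dz": 4,"wx": 0,"wy": 0,"wz": 0,"claw": 0.3},{"dx": 0,"dy": 0,"dz": 5,"wx": 0,"wy": 0,"wz": 0,"claw": 0.3},{"dx": 0,"dy": -2,"dz": 5,"wx": 0,"wy": 0,"wz": 0,"claw": 0.3},{"dx": 1,"dy": -5,"dz": 2,"wx": 0,"wy": 0,"wz": -0.05,"claw": 0.3},{"dx": 1,"dy": -5,"dz": 0,"wx": 0,"wy": 0,"wz": -0.05,"claw": 0.3}]}}

```text
time_s: 12.98
position: [0.476, -0.0618, 0.2436]
orientation: [-0.146, 3.133, -0.002]
ft_force: [-0.1, -0.4, -4.1]
grip_width: 0.0589
grasp_force: 67.3
```

Call:
{"name": "servo_tool", "arguments": {"targets": [{"dx": 1,"dy": -5,"dz": 0,"wx": 0,"wy": 0,"wz": -0.05,"claw": 0.3},{"dx": 1,"dy": -5,"dz": 0,"wx": 0,"wy": 0,"wz": -0.05,"claw": 0.3},{"dx": 1,"dy": -5,"dz": 0,"wx": 0,"wy": 0,"wz": -0.02,"claw": 0.3},{"dx": 1,"dy": -5,"dz": 0,"wx": 0,"wy": 0,"wz": 0,"claw": 0.3},{"dx": 0.8,"dy": -5,"dz": 0,"wx": 0,"wy": 0,"wz": 0,"claw": 0.3}]}}

```text
time_s: 13.6
position: [0.5228, -0.3121, 0.2408]
orientation: [-0.042, -3.141, -0.001]
ft_force: [0.6, 0.3, -3.0]
grip_width: 0.0589
grasp_force: 67.2
```

Call:
{"name": "servo_tool", "arguments": {"targets": [{"dx": 0,"dy": -5,"dz": 0,"wx": 0,"wy": 0,"wz": 0,"claw": 0.3},{"dx": 0,"dy": -3.5,"dz": 0,"wx": 0,"wy": 0,"wz": 0,"claw": 0.3},{"dx": 0,"dy": 0,"dz": -3,"wx": 0,"wy": 0,"wz": 0,"claw": 0.3},{"dx": 0,"dy": 0,"dz": -2,"wx": 0,"wy": 0,"wz": 0,"claw": 0.3},{"dx": 0,"dy": 0,"dz": 0,"wx": 0,"wy": 0,"wz": 0,"claw": 0.3}]}}

```text
time_s: 14.22
position: [0.5216, -0.3946, 0.1885]
orientation: [-0.042, -3.137, -0.006]
ft_force: [-0.8, 0.2, -3.5]
grip_width: 0.0587
grasp_force: 67.1
```

Call:
{"name": "servo_tool", "arguments": {"targets": [{"dx": 0.1,"dy": -0.1,"dz": -1,"wx": 0,"wy": 0,"wz": 0,"claw": 0.3},{"dx": 0,"dy": 0,"dz": -0.4,"wx": 0,"wy": 0,"wz": 0,"claw": 0.3},{"dx": 0,"dy": 0,"dz": -0.2,"wx": 0,"wy": 0,"wz": 0,"claw": 0.3},{"dx": 0,"dy": 0,"dz": 0,"wx": 0,"wy": 0,"wz": 0,"claw": 0.3}]}}

```text
time_s: 14.72
position: [0.5239, -0.3966, 0.1752]
orientation: [0.042, 3.141, -0.0]
ft_force: [0.8, -0.5, -2.8]
grip_width: 0.0587
grasp_force: 67.2
```

Call:
{"name": "servo_tool", "arguments": {"targets": [{"dx": -0.1,"dy": 0.1,"dz": -0.2,"wx": 0,"wy": 0,"wz": 0,"claw": 0.3},{"dx": 0,"dy": 0,"dz": -0.15,"wx": 0,"wy": 0,"wz": 0,"claw": 0.3},{"dx": 0,"dy": 0,"dz": 0,"wx": 0,"wy": 0,"wz": 0,"claw": 0.3}]}}

```text
time_s: 15.1
position: [0.5228, -0.3956, 0.1724]
orientation: [0.042, 3.141, -0.001]
ft_force: [-1.9, 2.8, 3.1]
grip_width: 0.0587
grasp_force: 67.8
```

Call:
{"name": "servo_tool", "arguments": {"targets": [{"dx": 0,"dy": 0,"dz": 0,"wx": 0,"wy": 0,"wz": 0,"claw": 0.9},{"dx": 0,"dy": 0,"dz": 0,"wx": 0,"wy": 0,"wz": 0,"claw": 1},{"dx": 0,"dy": 0,"dz": 1,"wx": 0,"wy": 0,"wz": 0,"claw": 1},{"dx": 0,"dy": 0,"dz": 4,"wx": 0,"wy": 0,"wz": 0,"claw": 1},{"dx": 0,"dy": 0,"dz": 4,"wx": 0,"wy": 0,"wz": 0,"claw": 1}]}}

```text
time_s: 15.72
position: [0.5227, -0.3956, 0.2627]
orientation: [-0.042, -3.141, -0.001]
ft_force: [0.2, 0.1, 0.5]
grip_width: 0.0856
grasp_force: 0.0
```

Call:
{"name": "servo_tool", "arguments": {"targets": [{"dx": 0,"dy": 5.5,"dz": 0,"wx": 0,"wy": 0,"wz": -0.05,"claw": 1},{"dx": 1,"dy": 5.5,"dz": 0,"wx": 0,"wy": 0,"wz": -0.05,"claw": 1},{"dx": 1,"dy": 5.5,"dz": 0,"wx": 0,"wy": 0,"wz": -0.045,"claw": 1},{"dx": 1,"dy": 5.5,"dz": 0,"wx": 0,"wy": 0,"wz": 0,"claw": 1},{"dx": 1,"dy": 5.5,"dz": 0,"wx": 0,"wy": 0,"wz": 0,"claw": 1}]}}

```text
time_s: 16.35
position: [0.5632, -0.1191, 0.2624]
orientation: [0.27, 3.128, -0.0]
ft_force: [0.9, 0.0, 0.1]
grip_width: 0.0854
grasp_force: 0.0
```

Call:
{"name": "servo_tool", "arguments": {"targets": [{"dx": 2,"dy": 5.5,"dz": 0,"wx": 0,"wy": 0,"wz": 0,"claw": 1},{"dx": 2,"dy": 5.5,"dz": 0,"wx": 0,"wy": 0,"wz": 0,"claw": 1},{"dx": 2,"dy": 5.5,"dz": 0,"wx": 0,"wy": 0,"wz": 0,"claw": 1},{"dx": 2,"dy": 5.5,"dz": 0,"wx": 0,"wy": 0,"wz": 0,"claw": 1},{"dx": 2,"dy": 5.5,"dz": -2,"wx": 0,"wy": 0,"wz": 0,"claw": 1}]}}

```text
time_s: 16.98
position: [0.6645, 0.1563, 0.2441]
orientation: [0.269, 3.125, 0.002]
ft_force: [1.3, -0.4, -0.3]
grip_width: 0.0852
grasp_force: 0.0
```

Call:
{"name": "servo_tool", "arguments": {"targets": [{"dx": 0,"dy": 1.3,"dz": -4,"wx": 0,"wy": 0,"wz": 0,"claw": 1},{"dx": 0,"dy": 0,"dz": 0,"wx": 0,"wy": 0,"wz": 0,"claw": 1}]}}

```text
time_s: 17.23
position: [0.6607, 0.1686, 0.1981]
orientation: [-0.265, -3.124, 0.002]
ft_force: [-0.7, -1.3, 0.5]
grip_width: 0.0852
grasp_force: 0.0
```

```bash
python3 - <<'E'
from h import *
c=cam('wrist');im=grab('wrist','w5.png');np.savez('w5.npz',K=c[0],R=c[1],t=c[2])
o=get_obs();print(o['time_s'],o['position'],o['orientation'])
E
```

```text
17.275 [0.66180878 0.16750052 0.20054753] [-2.67731632e-01 -3.12688926e+00  1.47980528e-03]
```

View pics/w5.png

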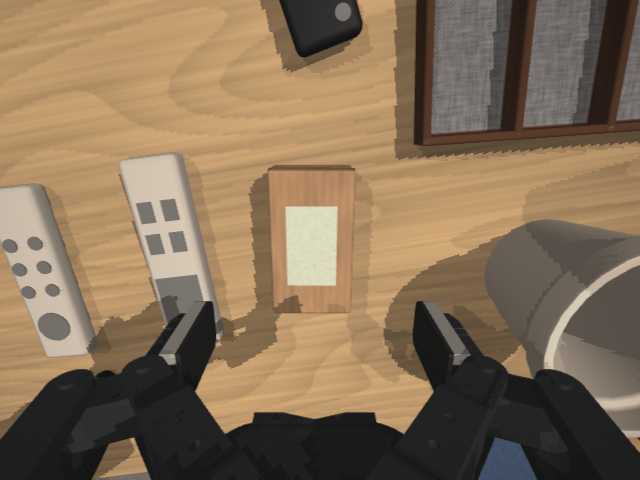

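Only the dice box, with its paper label at (312,240), sits squarely between the fingers. Its top corners are (269,169), (355,169), (350,313) and (274,313).

```bash
python3 - <<'E'
from h import *
n=np.load('w5.npz'); c=(n['K'],n['R'],n['t'])
p=ray(c,np.array([(269,169),(355,169),(350,313),(274,313)],float),.034)[:,:2]*1000
v=(p[3]+p[2]-p[0]-p[1]);print(p.mean(0),np.linalg.norm(np.roll(p,-1,0)-p,axis=1),np.degrees(np.arctan2(v[1],v[0])))
p=ray(c,np.array([(428,142)],float),.023);print(p)
E
```

```text
[664.42553087 166.26417298] [ 57.64649639 109.63943056  58.42698522 109.70608183] -9.768477772334752
[[0.60703334 0.25667217 0.023     ]]
```

Call:
{"name": "servo_tool", "arguments": {"targets": [{"dx": 0.1,"dy": 0,"dz": -4,"wx": 0,"wy": 0,"wz": 0,"claw": 1},{"dx": 0,"dy": 0,"dz": -4,"wx": 0,"wy": 0,"wz": 0,"claw": 1},{"dx": 0,"dy": 0,"dz": -3,"wx": 0,"wy": 0,"wz": 0,"claw": 1},{"dx": 0,"dy": 0,"dz": -1,"wx": 0,"wy": 0,"wz": 0,"claw": 1},{"dx": 0,"dy": 0,"dz": 0,"wx": 0,"wy": 0,"wz": 0,"claw": 1}]}}

```text
time_s: 17.9
position: [0.6646, 0.1664, 0.0829]
orientation: [0.271, 3.129, 0.0]
ft_force: [0.8, 0.3, -0.0]
grip_width: 0.0856
grasp_force: 0.0
```

Call:
{"name": "servo_tool", "arguments": {"targets": [{"dx": 0,"dy": 0,"dz": 0,"wx": 0,"wy": 0,"wz": 0,"claw": 0.5},{"dx": 0,"dy": 0,"dz": 0,"wx": 0,"wy": 0,"wz": 0,"claw": 0.5},{"dx": 0,"dy": 0,"dz": 0,"wx": 0,"wy": 0,"wz": 0,"claw": 0.3},{"dx": 0,"dy": 0,"dz": 0,"wx": 0,"wy": 0,"wz": 0,"claw": 0.3}]}}

```text
time_s: 18.4
position: [0.6652, 0.1674, 0.084]
orientation: [0.269, 3.126, 0.001]
ft_force: [-0.8, -1.1, 6.2]
grip_width: 0.0591
grasp_force: 66.9
```

Call:
{"name": "servo_tool", "arguments": {"targets": [{"dx": 0,"dy": 0,"dz": 4,"wx": 0,"wy": 0,"wz": 0,"claw": 0.3},{"dx": 0,"dy": 0,"dz": 5,"wx": 0,"wy": 0,"wz": 0,"claw": 0.3},{"dx": -1,"dy": -2,"dz": 5,"wx": 0,"wy": 0,"wz": 0,"claw": 0.3},{"dx": -2,"dy": -4,"dz": 4,"wx": 0,"wy": 0,"wz": 0.05,"claw": 0.3},{"dx": -2,"dy": -5,"dz": 0.6,"wx": 0,"wy": 0,"wz": 0.05,"claw": 0.3}]}}

```text
time_s: 19.02
position: [0.6149, 0.0571, 0.2719]
orientation: [0.106, 3.132, 0.0]
ft_force: [0.4, -0.7, -2.5]
grip_width: 0.0585
grasp_force: 66.0
```

Call:
{"name": "servo_tool", "arguments": {"targets": [{"dx": -2,"dy": -5,"dz": 0,"wx": 0,"wy": 0,"wz": 0.043,"claw": 0.3},{"dx": -2,"dy": -5,"dz": 0,"wx": 0,"wy": 0,"wz": 0,"claw": 0.3},{"dx": -2,"dy": -5,"dz": 0,"wx": 0,"wy": 0,"wz": 0,"claw": 0.3},{"dx": -1.2,"dy": -5,"dz": 0,"wx": 0,"wy": 0,"wz": 0,"claw": 0.3},{"dx": -1,"dy": -5,"dz": 0,"wx": 0,"wy": 0,"wz": 0,"claw": 0.3}]}}

```text
time_s: 19.65
position: [0.5311, -0.194, 0.2682]
orientation: [0.045, 3.14, -0.0]
ft_force: [1.3, 0.1, -1.5]
grip_width: 0.0584
grasp_force: 66.0
```

Call:
{"name": "servo_tool", "arguments": {"targets": [{"dx": -1,"dy": -5,"dz": 0,"wx": 0,"wy": 0,"wz": 0,"claw": 0.3},{"dx": 0,"dy": -5,"dz": 0,"wx": 0,"wy": 0,"wz": 0,"claw": 0.3},{"dx": 0,"dy": -5,"dz": 0,"wx": 0,"wy": 0,"wz": 0,"claw": 0.3},{"dx": 0,"dy": -5.3,"dz": 0,"wx": 0,"wy": 0,"wz": 0,"claw": 0.3},{"dx": 0,"dy": 0,"dz": -2,"wx": 0,"wy": 0,"wz": 0,"claw": 0.3}]}}

```text
time_s: 20.27
position: [0.5219, -0.4005, 0.2487]
orientation: [0.052, 3.138, -0.006]
ft_force: [-0.1, 0.2, -2.1]
grip_width: 0.0589
grasp_force: 66.0
```

Call:
{"name": "servo_tool", "arguments": {"targets": [{"dx": 0,"dy": 0,"dz": -2,"wx": 0,"wy": 0,"wz": 0,"claw": 0.3},{"dx": 0,"dy": 0,"dz": 0,"wx": 0,"wy": 0,"wz": 0,"claw": 0.3},{"dx": 0,"dy": 0,"dz": 0,"wx": 0,"wy": 0,"wz": 0,"claw": 0.3}]}}

```text
time_s: 20.65
position: [0.5221, -0.3957, 0.2284]
orientation: [0.045, 3.141, -0.001]
ft_force: [-0.6, -0.0, -0.3]
grip_width: 0.0586
grasp_force: 66.0
```

Call:
{"name": "servo_tool", "arguments": {"targets": [{"dx": 0.1,"dy": 0,"dz": -1,"wx": 0,"wy": 0,"wz": 0.003,"claw": 0.3},{"dx": 0,"dy": 0,"dz": -0.5,"wx": 0,"wy": 0,"wz": 0,"claw": 0.3},{"dx": 0,"dy": 0,"dz": -0.2,"wx": 0,"wy": 0,"wz": 0,"claw": 0.3},{"dx": 0,"dy": 0,"dz": -0.2,"wx": 0,"wy": 0,"wz": 0,"claw": 0.3},{"dx": 0,"dy": 0,"dz": 0,"wx": 0,"wy": 0,"wz": 0,"claw": 0.3}]}}

```text
time_s: 21.28
position: [0.5227, -0.3954, 0.21]
orientation: [0.04, 3.141, -0.0]
ft_force: [-3.1, 3.1, 6.1]
grip_width: 0.0587
grasp_force: 66.8
```

Call:
{"name": "servo_tool", "arguments": {"targets": [{"dx": 0,"dy": 0,"dz": 0,"wx": 0,"wy": 0,"wz": 0,"claw": 0.9},{"dx": 0,"dy": 0,"dz": 0,"wx": 0,"wy": 0,"wz": 0,"claw": 1},{"dx": 0,"dy": 0,"dz": 1,"wx": 0,"wy": 0,"wz": 0,"claw": 1},{"dx": 0,"dy": 0,"dz": 4,"wx": 0,"wy": 0,"wz": 0,"claw": 1},{"dx": 2,"dy": 2,"dz": 2,"wx": 0,"wy": 0,"wz": 0,"claw": 1}]}}

```text
time_s: 21.9
position: [0.5426, -0.3773, 0.2813]
orientation: [0.045, 3.139, -0.004]
ft_force: [0.3, -0.2, 0.4]
grip_width: 0.0852
grasp_force: 0.0
```

Call:
{"name": "servo_tool", "arguments": {"targets": [{"dx": 2,"dy": 5,"dz": 0,"wx": 0,"wy": 0,"wz": -0.042,"claw": 1},{"dx": 3,"dy": 5,"dz": 0,"wx": 0,"wy": 0,"wz": 0,"claw": 1},{"dx": 3,"dy": 5,"dz": -2,"wx": 0,"wy": 0,"wz": 0,"claw": 1},{"dx": 2.7,"dy": 5.8,"dz": -2,"wx": 0,"wy": 0,"wz": 0,"claw": 1},{"dx": 0,"dy": 0,"dz": 0,"wx": 0,"wy": 0,"wz": 0,"claw": 1}]}}

```text
time_s: 22.52
position: [0.6488, -0.1669, 0.2383]
orientation: [-0.096, -3.138, -0.003]
ft_force: [-0.1, -1.3, 0.1]
grip_width: 0.0852
grasp_force: 0.0
```

```bash
cat >> h.py <<'E'
def look(f,k):
    c=cam('wrist');o=get_obs();im=grab('wrist',f+'.png');np.savez(f+'.npz',K=c[0],R=c[1],t=c[2])
    p=np.array(o['position']);a=2*np.arctan2(*o['orientation'][:2])*-1
    K,R,t=c; v=K@(R.T@(np.array([p[0],p[1],.01])-t)); u=v[:2]/v[2]
    ct=segs(im,(int(u[0])-110,30,220,400),110)
    print(o['time_s'],p.round(4),'px',u.round(),'bbox',cv2.boundingRect(ct),'rect',rect(c,ct,SZ[k][2]/2000),SZ[k],'toolrotvec',o['orientation'])
    return im,c
E
python3 - <<'E'
from h import *
look('w6','bar')
grab('side','s6.png');im=cv2.imread('pics/s6.png');im2=cv2.imread('pics/w6.png')
cv2.imwrite('pics/m6.png',np.hstack([cv2.resize(im[120:330,180:460],(400,300)),cv2.resize(im2,(400,300))]))
E
```

```text
22.525 [ 0.6488 -0.1669  0.2383] px [313. 216.] bbox (203, 30, 220, 375) rect [ 681.4 -168.2  357.9  232.7   -3.5] (140, 42, 18) toolrotvec [-9.62705075e-02 -3.13765379e+00 -2.91773792e-03]
```

View pics/m6.png

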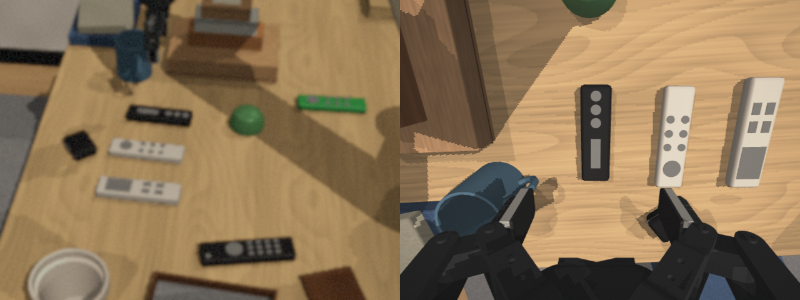

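The right panel shows the bar remote centred at (313,213) in full-image pixels, untouched, with fan and air beside it. The left panel shows the column standing on the carton. My mask window caught the gripper too, so I'll narrow it.

```bash
sed -i 's/(int(u\[0\])-110,30,220,400)/(int(u[0])-55,90,110,225)/' h.py; python3 - <<'E'
from h import *
look('w6b','bar')
E
```

```text
22.625 [ 0.6483 -0.1709  0.24  ] px [314. 215.] bbox (258, 112, 110, 203) rect [ 655.6 -172.8  188.8  108.1   -3.7] (140, 42, 18) toolrotvec [-1.03560499e-01 -3.13971200e+00  5.40995835e-04]
```

```bash
sed -i 's/,225),110)/,225),th)/; s/def look(f,k)/def look(f,k,th=70)/' h.py; python3 - <<'E'
from h import *
im=cv2.imread('pics/w6b.png')[:,:,::-1];n=np.load('w6b.npz');c=(n['K'],n['R'],n['t'])
for th in(50,70,90):
    ct=segs(im,(258,90,110,215),th);print(cv2.boundingRect(ct),rect(c,ct,.009))
E
```

```text
(294, 136, 49, 152) [ 650.6 -167.6  140.2   41.    -3.8]
(294, 136, 49, 152) [ 650.6 -167.6  140.2   41.4   -3.8]
(294, 135, 50, 153) [ 650.2 -167.6  141.1   41.8   -3.9]
```

Call:
{"name": "servo_tool", "arguments": {"targets": [{"dx": 0,"dy": 0,"dz": -5,"wx": 0,"wy": 0,"wz": 0,"claw": 1},{"dx": 0,"dy": 0,"dz": -5,"wx": 0,"wy": 0,"wz": 0,"claw": 1},{"dx": 0,"dy": 0,"dz": -4,"wx": 0,"wy": 0,"wz": 0,"claw": 1},{"dx": 0,"dy": 0,"dz": -1.9,"wx": 0,"wy": 0,"wz": 0,"claw": 0.9},{"dx": 0,"dy": 0,"dz": 0,"wx": 0,"wy": 0,"wz": 0,"claw": 0.8}]}}

```text
time_s: 23.3
position: [0.6466, -0.1733, 0.0796]
orientation: [-0.111, -3.137, -0.001]
ft_force: [-0.7, 1.6, 0.8]
grip_width: 0.0683
grasp_force: 0.0
```

Call:
{"name": "servo_tool", "arguments": {"targets": [{"dx": 0,"dy": 0,"dz": 0,"wx": 0,"wy": 0,"wz": 0,"claw": 0.4},{"dx": 0,"dy": 0,"dz": 0,"wx": 0,"wy": 0,"wz": 0,"claw": 0.3},{"dx": 0,"dy": 0,"dz": 0,"wx": 0,"wy": 0,"wz": 0,"claw": 0.2},{"dx": 0,"dy": 0,"dz": 0,"wx": 0,"wy": 0,"wz": 0,"claw": 0.2},{"dx": 0,"dy": 0,"dz": 0,"wx": 0,"wy": 0,"wz": 0,"claw": 0.2}]}}

```text
time_s: 23.92
position: [0.6492, -0.1726, 0.0833]
orientation: [0.107, 3.136, -0.003]
ft_force: [-0.4, -0.4, 7.1]
grip_width: 0.0395
grasp_force: 61.2
```

Call:
{"name": "servo_tool", "arguments": {"targets": [{"dx": 0,"dy": 0,"dz": 2,"wx": 0,"wy": 0,"wz": 0,"claw": 0.2},{"dx": 0,"dy": 0,"dz": 4,"wx": 0,"wy": 0,"wz": 0,"claw": 0.2},{"dx": 0,"dy": 2,"dz": 5,"wx": 0,"wy": 0,"wz": 0,"claw": 0.2},{"dx": -1,"dy": 4,"dz": 4,"wx": 0,"wy": 0,"wz": -0.03,"claw": 0.2},{"dx": -1,"dy": 5,"dz": 0,"wx": 0,"wy": 0,"wz": 0,"claw": 0.2}]}}

```text
time_s: 24.55
position: [0.63, -0.0618, 0.2359]
orientation: [0.156, 3.129, -0.002]
ft_force: [-0.2, 0.2, -1.0]
grip_width: 0.0396
grasp_force: 60.7
```

Call:
{"name": "servo_tool", "arguments": {"targets": [{"dx": -1,"dy": 5.5,"dz": 0,"wx": 0,"wy": 0,"wz": 0,"claw": 0.2},{"dx": -1,"dy": 5.5,"dz": 0,"wx": 0,"wy": 0,"wz": 0,"claw": 0.2},{"dx": -1,"dy": 5.5,"dz": 0,"wx": 0,"wy": 0,"wz": 0,"claw": 0.2},{"dx": -1,"dy": 5.5,"dz": 0,"wx": 0,"wy": 0,"wz": 0,"claw": 0.2},{"dx": -1,"dy": 5.5,"dz": 0,"wx": 0,"wy": 0,"wz": 0,"claw": 0.2}]}}

```text
time_s: 25.18
position: [0.5775, 0.2152, 0.2315]
orientation: [0.153, 3.137, 0.001]
ft_force: [0.1, -0.1, -1.4]
grip_width: 0.0397
grasp_force: 60.7
```

Call:
{"name": "servo_tool", "arguments": {"targets": [{"dx": -1,"dy": 5.5,"dz": 0,"wx": 0,"wy": 0,"wz": 0,"claw": 0.2},{"dx": -1,"dy": 5.5,"dz": 0,"wx": 0,"wy": 0,"wz": 0,"claw": 0.2},{"dx": -1,"dy": 5.5,"dz": 0,"wx": 0,"wy": 0,"wz": 0,"claw": 0.2},{"dx": -1.5,"dy": 5.5,"dz": 0,"wx": 0,"wy": 0,"wz": 0,"claw": 0.2},{"dx": -1,"dy": 5,"dz": 0,"wx": 0,"wy": 0,"wz": 0,"claw": 0.2}]}}

```text
time_s: 25.8
position: [0.522, 0.4854, 0.2314]
orientation: [0.152, 3.137, 0.001]
ft_force: [0.9, 0.2, -1.1]
grip_width: 0.0402
grasp_force: 60.7
```

Call:
{"name": "servo_tool", "arguments": {"targets": [{"dx": 0,"dy": 0,"dz": -4,"wx": 0,"wy": 0,"wz": 0,"claw": 0.2},{"dx": 0,"dy": 0,"dz": 0,"wx": 0,"wy": 0,"wz": 0,"claw": 0.2},{"dx": 0,"dy": 0,"dz": 0,"wx": 0,"wy": 0,"wz": 0,"claw": 0.2}]}}

```text
time_s: 26.18
position: [0.5233, 0.4829, 0.1918]
orientation: [0.155, 3.138, 0.0]
ft_force: [0.2, -0.3, -0.8]
grip_width: 0.0398
grasp_force: 60.8
```

```bash
python3 - <<'E'
from h import *
c=cam('wrist');im=grab('wrist','w7.png');np.savez('w7.npz',K=c[0],R=c[1],t=c[2])
o=get_obs();print(o['time_s'],o['position'],o['orientation'])
E
```

```text
26.225 [0.52378689 0.48301761 0.19254339] [1.55022455e-01 3.13628203e+00 1.84678363e-03]
```

View pics/w7.png

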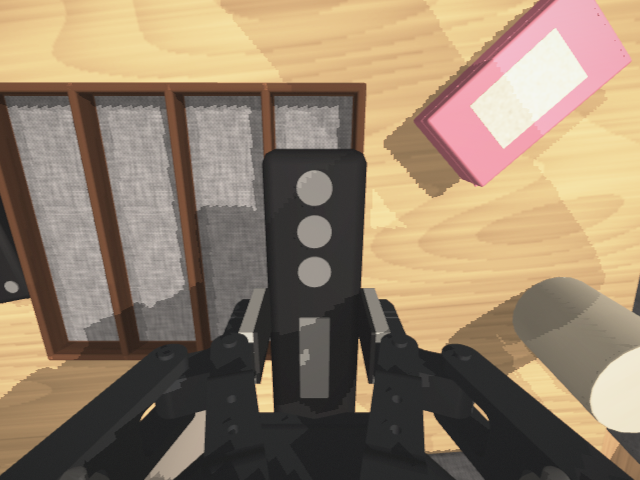

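The bar remote is held over pocket 3. Near v=92 the wall tops sit at u = 70–80, 168–178, 264–273 and 356–366, and the far rim runs level at v=84–93, parallel to the tool.

```bash
python3 - <<'E'
from h import *
n=np.load('w7.npz');c=(n['K'],n['R'],n['t'])
p=ray(c,np.array([(75,92),(173,92),(268.5,92),(361,92),(361,84),(366,84)],float),.023)[:,:2]*1000
o=np.array([523.8,483.0]);a=np.radians(-5.65);ex=np.array([np.cos(a),np.sin(a)]);ey=np.array([-np.sin(a),np.cos(a)])
print(p.round(1));print(((p-o)@ey).round(1),((p-o)@ex).round(1))
E
```

```text
[[411.1 340.9]
 [417.2 403.1]
 [423.1 463.8]
 [428.9 522.5]
 [424.2 522.7]
 [424.5 525.9]]
[-152.5  -90.   -29.1   30.    29.7   32.9] [ -98.2  -98.2  -98.3  -98.3 -103.  -103. ]
```

Call:
{"name": "servo_tool", "arguments": {"targets": [{"dx": 0,"dy": 0,"dz": -4,"wx": 0,"wy": 0,"wz": 0,"claw": 0.2},{"dx": 0,"dy": 0,"dz": -3,"wx": 0,"wy": 0,"wz": 0,"claw": 0.2},{"dx": 0,"dy": 0,"dz": -1.5,"wx": 0,"wy": 0,"wz": 0,"claw": 0.2},{"dx": 0,"dy": 0,"dz": -0.7,"wx": 0,"wy": 0,"wz": 0,"claw": 0.2},{"dx": 0,"dy": 0,"dz": 0,"wx": 0,"wy": 0,"wz": 0,"claw": 0.2}]}}

```text
time_s: 26.85
position: [0.5235, 0.4835, 0.0997]
orientation: [0.154, 3.137, 0.001]
ft_force: [0.0, 0.9, -1.3]
grip_width: 0.0398
grasp_force: 60.9
```

Call:
{"name": "servo_tool", "arguments": {"targets": [{"dx": 0,"dy": 0,"dz": -0.2,"wx": 0,"wy": 0,"wz": 0,"claw": 0.2},{"dx": 0,"dy": 0,"dz": -0.2,"wx": 0,"wy": 0,"wz": 0,"claw": 0.2},{"dx": 0,"dy": 0,"dz": 0,"wx": 0,"wy": 0,"wz": 0,"claw": 0.2}]}}

```text
time_s: 27.22
position: [0.523, 0.4835, 0.095]
orientation: [0.153, 3.138, 0.0]
ft_force: [0.2, -0.0, -0.9]
grip_width: 0.0395
grasp_force: 60.9
```

Call:
{"name": "servo_tool", "arguments": {"targets": [{"dx": 0,"dy": 0,"dz": -0.2,"wx": 0,"wy": 0,"wz": 0,"claw": 0.2},{"dx": 0,"dy": 0,"dz": 0,"wx": 0,"wy": 0,"wz": 0,"claw": 0.2}]}}

```text
time_s: 27.48
position: [0.5232, 0.4836, 0.0941]
orientation: [0.153, 3.137, 0.002]
ft_force: [-1.4, -1.0, 4.0]
grip_width: 0.0399
grasp_force: 64.3
```

Call:
{"name": "servo_tool", "arguments": {"targets": [{"dx": 0,"dy": 0,"dz": 0,"wx": 0,"wy": 0,"wz": 0,"claw": 0.6},{"dx": 0,"dy": 0,"dz": 0,"wx": 0,"wy": 0,"wz": 0,"claw": 0.7},{"dx": 0,"dy": 0,"dz": 1,"wx": 0,"wy": 0,"wz": 0,"claw": 0.8},{"dx": 0,"dy": 0,"dz": 5,"wx": 0,"wy": 0,"wz": 0,"claw": 1},{"dx": 0,"dy": 0,"dz": 5,"wx": 0,"wy": 0,"wz": 0,"claw": 1}]}}

```text
time_s: 28.1
position: [0.5228, 0.4832, 0.2039]
orientation: [-0.154, -3.137, 0.001]
ft_force: [0.9, 0.5, 0.5]
grip_width: 0.0854
grasp_force: 0.0
```

```bash
python3 - <<'E'
from h import *
c=cam('wrist');im=grab('wrist','w8.png')
o=get_obs();print(o['time_s'],o['position'],o['orientation'])
n=np.load('w8.npz') if 0 else None
for th in(50,70):
    ct=segs(im,(258,60,110,250),th);print(cv2.boundingRect(ct),rect(c,ct,.014))
c=cam('scene');im=grab('scene','s8.png')
for k,r,z in(('fan',(278,265,35,75),.009),('air',(320,258,40,75),.01),('tv',(345,192,52,60),.01)): 
    ct=segs(im,r,90);print(k,rect(c,ct,z))
a=cv2.imread('pics/w8.png');b=cv2.imread('pics/s8.png')
cv2.imwrite('pics/m8.png',np.hstack([cv2.resize(a,(400,300)),cv2.resize(b[150:375,190:490],(400,300))]))
E
```

```text
28.15 [0.52496781 0.48491532 0.21304117] [0.15308657 3.12932778 0.01093705]
(276, 98, 75, 212) [510.9 483.5 167.4  52.3  -5.6]
(276, 98, 75, 212) [510.9 483.5 167.4  52.7  -5.6]
fan [661.2 -55.9 155.9  42.   -3.8]
air [661.8  56.1 167.1  46.   -2.7]
tv [473.5 231.2 147.4  39.1   4. ]
```

View pics/m8.png

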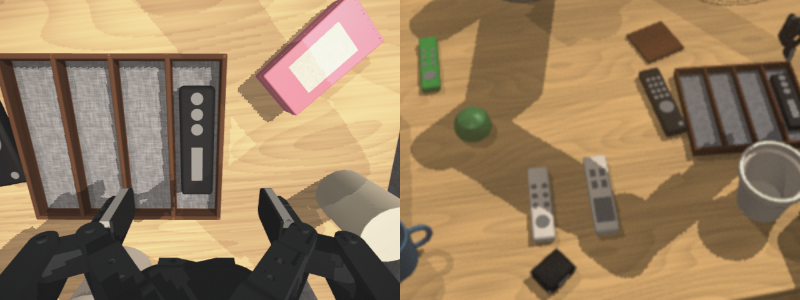

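The left panel shows the bar flat in pocket 3. In the right panel the tv remote has been knocked towards the tray (scene ~ (386,226)), so I'll measure it again from close by.

Call:
{"name": "servo_tool", "arguments": {"targets": [{"dx": -1,"dy": -5,"dz": 2,"wx": 0,"wy": 0,"wz": 0.07,"claw": 1},{"dx": -1,"dy": -5,"dz": 2,"wx": 0,"wy": 0,"wz": 0.07,"claw": 1},{"dx": -1.5,"dy": -5,"dz": 2,"wx": 0,"wy": 0,"wz": 0.07,"claw": 1},{"dx": -1.5,"dy": -6,"dz": 0,"wx": 0,"wy": 0,"wz": 0.06,"claw": 1},{"dx": -1.5,"dy": -6,"dz": 0,"wx": 0,"wy": 0,"wz": 0,"claw": 1}]}}

```text
time_s: 28.82
position: [0.4576, 0.2119, 0.2636]
orientation: [-0.272, 3.128, 0.0]
ft_force: [0.7, -0.6, 0.1]
grip_width: 0.0849
grasp_force: 0.0
```

Call:
{"name": "servo_tool", "arguments": {"targets": [{"dx": 0,"dy": 0,"dz": 0,"wx": 0,"wy": 0,"wz": 0,"claw": 1},{"dx": 0,"dy": 0,"dz": 0,"wx": 0,"wy": 0,"wz": 0,"claw": 1}]}}

```text
time_s: 29.08
position: [0.4585, 0.2134, 0.2635]
orientation: [-0.269, 3.128, 0.001]
ft_force: [0.3, -0.3, 0.2]
grip_width: 0.0853
grasp_force: 0.0
```

```bash
python3 - <<'E'
from h import *
im,c=look('w9','tv',50)
hs=cv2.cvtColor(im,cv2.COLOR_RGB2HSV)
# tray left outer edge / gap
x=im[200,200:460,:].astype(int);print([tuple(v) for v in x[::6]])
E
```

```text
29.075 [0.4585 0.2134 0.2635] px [314. 208.] bbox (298, 132, 60, 172) rect [473.  227.7 171.7  46.1   5.9] (170, 46, 20) toolrotvec [-2.68711296e-01  3.12833544e+00  1.33324662e-03]
[(np.int64(219), np.int64(179), np.int64(127)), (np.int64(224), np.int64(186), np.int64(132)), (np.int64(228), np.int64(191), np.int64(135)), (np.int64(228), np.int64(191), np.int64(137)), (np.int64(228), np.int64(189), np.int64(135)), (np.int64(226), np.int64(189), np.int64(135)), (np.int64(227), np.int64(190), np.int64(135)), (np.int64(230), np.int64(194), np.int64(137)), (np.int64(228), np.int64(191), np.int64(137)), (np.int64(229), np.int64(192), np.int64(137)), (np.int64(233), np.int64(197), np.int64(141)), (np.int64(234), np.int64(201), np.int64(143)), (np.int64(234), np.int64(200), np.int64(143)), (np.int64(231), np.int64(194), np.int64(139)), (np.int64(227), np.int64(189), np.int64(134)), (np.int64(227), np.int64(189), np.int64(134)), (np.int64(154), np.int64(124), np.int64(90)), (np.int64(144), np.int64(117), np.int64(85)), (np.int64(46), np.int64(46), np.int64(45)), (np.int64(141), np.int64(136)
[... 411 characters left out ...]
.int64(87)), (np.int64(47), np.int64(34), np.int64(26)), (np.int64(99), np.int64(66), np.int64(47)), (np.int64(128), np.int64(123), np.int64(119)), (np.int64(149), np.int64(144), np.int64(139)), (np.int64(146), np.int64(140), np.int64(134)), (np.int64(137), np.int64(132), np.int64(128)), (np.int64(137), np.int64(130), np.int64(127)), (np.int64(143), np.int64(137), np.int64(133)), (np.int64(130), np.int64(125), np.int64(122)), (np.int64(115), np.int64(111), np.int64(107)), (np.int64(92), np.int64(89), np.int64(87)), (np.int64(57), np.int64(40), np.int64(32)), (np.int64(49), np.int64(37), np.int64(28)), (np.int64(103), np.int64(67), np.int64(48)), (np.int64(142), np.int64(136), np.int64(132))]
```

View pics/w9.png

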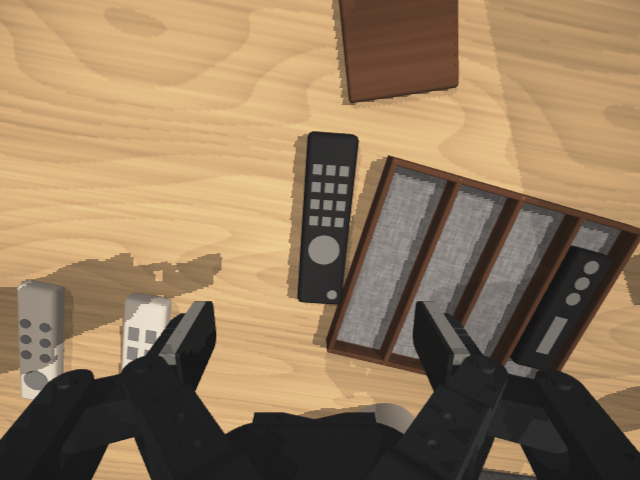

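The tv is at (330,218) px with centre (473,228) mm and yaw 5.9°. Its +x corner nearly touches the tray wall. I'll grip it about 50 mm toward the robot, where there is finger room, with the gripper only partly open.

Call:
{"name": "servo_tool", "arguments": {"targets": [{"dx": -1.5,"dy": 0.3,"dz": -4,"wx": 0,"wy": 0,"wz": -0.069,"claw": 0.7},{"dx": -2,"dy": 0.3,"dz": -5,"wx": 0,"wy": 0,"wz": 0,"claw": 0.7},{"dx": 0,"dy": 0,"dz": -4,"wx": 0,"wy": 0,"wz": 0,"claw": 0.7},{"dx": 0,"dy": 0,"dz": 0,"wx": 0,"wy": 0,"wz": 0,"claw": 0.7},{"dx": 0,"dy": 0,"dz": 0,"wx": 0,"wy": 0,"wz": 0,"claw": 0.7}]}}

```text
time_s: 29.75
position: [0.4242, 0.2204, 0.1339]
orientation: [-0.164, 3.136, 0.001]
ft_force: [0.1, -0.0, 0.6]
grip_width: 0.0601
grasp_force: 0.0
```

Call:
{"name": "servo_tool", "arguments": {"targets": [{"dx": 0,"dy": -0.1,"dz": -3,"wx": 0,"wy": 0,"wz": 0,"claw": 0.7},{"dx": 0,"dy": 0,"dz": -1.5,"wx": 0,"wy": 0,"wz": 0,"claw": 0.7},{"dx": 0,"dy": 0,"dz": -0.7,"wx": 0,"wy": 0,"wz": 0,"claw": 0.7},{"dx": 0,"dy": 0,"dz": 0,"wx": 0,"wy": 0,"wz": 0,"claw": 0.7}]}}

```text
time_s: 30.25
position: [0.424, 0.2188, 0.0817]
orientation: [-0.162, 3.136, 0.001]
ft_force: [-1.0, 0.2, 1.0]
grip_width: 0.0599
grasp_force: 0.0
```

Call:
{"name": "servo_tool", "arguments": {"targets": [{"dx": 0,"dy": 0,"dz": 0,"wx": 0,"wy": 0,"wz": 0,"claw": 0.4},{"dx": 0,"dy": 0,"dz": 0,"wx": 0,"wy": 0,"wz": 0,"claw": 0.3},{"dx": 0,"dy": 0,"dz": 0,"wx": 0,"wy": 0,"wz": 0,"claw": 0.25},{"dx": 0,"dy": 0,"dz": 0,"wx": 0,"wy": 0,"wz": 0,"claw": 0.25},{"dx": 0,"dy": 0,"dz": 0,"wx": 0,"wy": 0,"wz": 0,"claw": 0.25}]}}

```text
time_s: 30.88
position: [0.4241, 0.2189, 0.0822]
orientation: [-0.162, 3.135, 0.002]
ft_force: [-0.9, 0.9, 6.3]
grip_width: 0.0445
grasp_force: 61.4
```

Call:
{"name": "servo_tool", "arguments": {"targets": [{"dx": 0,"dy": -0.5,"dz": 2,"wx": 0,"wy": 0,"wz": 0,"claw": 0.25},{"dx": 0,"dy": 0,"dz": 4,"wx": 0,"wy": 0,"wz": 0,"claw": 0.25},{"dx": 1.5,"dy": 3,"dz": 2,"wx": 0,"wy": 0,"wz": -0.1,"claw": 0.25},{"dx": 2,"dy": 3,"dz": 0,"wx": 0,"wy": 0,"wz": -0.1,"claw": 0.25},{"dx": 0,"dy": 2.9,"dz": 0,"wx": 0,"wy": 0,"wz": 0,"claw": 0.25}]}}

```text
time_s: 31.5
position: [0.4599, 0.3035, 0.1619]
orientation: [0.155, 3.135, 0.002]
ft_force: [-0.2, -0.2, -1.3]
grip_width: 0.0439
grasp_force: 61.5
```

Call:
{"name": "servo_tool", "arguments": {"targets": [{"dx": 0,"dy": 0,"dz": 0,"wx": 0,"wy": 0,"wz": 0,"claw": 0.25},{"dx": 0,"dy": 0,"dz": 0,"wx": 0,"wy": 0,"wz": 0,"claw": 0.25}]}}

```text
time_s: 31.75
position: [0.4575, 0.302, 0.1607]
orientation: [-0.151, -3.137, 0.001]
ft_force: [1.0, -0.0, -1.3]
grip_width: 0.0439
grasp_force: 61.5
```

```bash
python3 - <<'E'
from h import *
c=cam('wrist');im=grab('wrist','w10.png');np.savez('w10.npz',K=c[0],R=c[1],t=c[2])
o=get_obs();print(o['time_s'],o['position'],o['orientation'])
E
```

```text
31.8 [0.45757405 0.30170969 0.16069506] [-1.52394648e-01 -3.13730252e+00  9.37492447e-04]
```

View pics/w10.png

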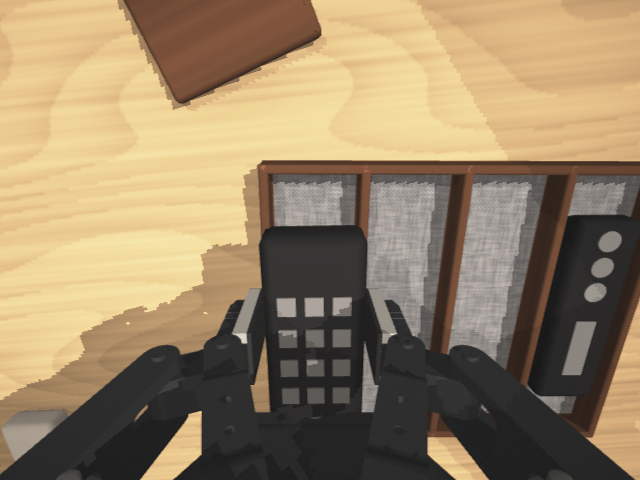

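The tv is held over pocket 0. The wall tops at u = 260–271 and 359–370 centre on 315 px, against 314 for the remote, and the rim is parallel. Lowering.

Call:
{"name": "servo_tool", "arguments": {"targets": [{"dx": 0,"dy": 0.1,"dz": -3,"wx": 0,"wy": 0,"wz": 0,"claw": 0.25},{"dx": 0,"dy": 0,"dz": -2,"wx": 0,"wy": 0,"wz": 0,"claw": 0.25},{"dx": 0,"dy": 0,"dz": -1,"wx": 0,"wy": 0,"wz": 0,"claw": 0.25},{"dx": 0,"dy": 0,"dz": -0.4,"wx": 0,"wy": 0,"wz": 0,"claw": 0.25},{"dx": 0,"dy": 0,"dz": 0,"wx": 0,"wy": 0,"wz": 0,"claw": 0.25}]}}

```text
time_s: 32.42
position: [0.4583, 0.3032, 0.0971]
orientation: [0.153, 3.137, 0.0]
ft_force: [-0.7, -0.6, 0.0]
grip_width: 0.044
grasp_force: 61.5
```

Call:
{"name": "servo_tool", "arguments": {"targets": [{"dx": 0,"dy": 0,"dz": -0.2,"wx": 0,"wy": 0,"wz": 0,"claw": 0.25},{"dx": 0,"dy": 0,"dz": 0,"wx": 0,"wy": 0,"wz": 0,"claw": 0.25}]}}

```text
time_s: 32.67
position: [0.4582, 0.3035, 0.0951]
orientation: [0.152, 3.137, 0.001]
ft_force: [0.1, 0.0, -1.7]
grip_width: 0.0442
grasp_force: 61.5
```

Call:
{"name": "servo_tool", "arguments": {"targets": [{"dx": 0,"dy": 0,"dz": 0,"wx": 0,"wy": 0,"wz": 0,"claw": 0.6},{"dx": 0,"dy": 0,"dz": 0,"wx": 0,"wy": 0,"wz": 0,"claw": 0.7},{"dx": 0,"dy": 0,"dz": 1,"wx": 0,"wy": 0,"wz": 0,"claw": 0.8},{"dx": 0,"dy": 0,"dz": 5,"wx": 0,"wy": 0,"wz": 0,"claw": 1},{"dx": 0,"dy": 0,"dz": 5,"wx": 0,"wy": 0,"wz": 0,"claw": 1}]}}

```text
time_s: 33.3
position: [0.4577, 0.3032, 0.2063]
orientation: [-0.152, -3.137, 0.0]
ft_force: [1.4, 0.4, -0.6]
grip_width: 0.0854
grasp_force: 0.0
```

```bash
python3 - <<'E'
from h import *
im,c=look('w11','tv',50)
for z in(.005,.015,.025): print(rect(c,segs(im,(265,20,100,280),50),z))
c=cam('scene');im=grab('scene','s11.png')
for k,r,z in(('fan',(278,265,35,75),.009),('air',(320,258,40,75),.01)): print(k,rect(c,segs(im,r,90),z))
E
```

```text
33.3 [0.4577 0.3032 0.2063] px [314. 226.] bbox (278, 165, 70, 150) rect [473.5 300.4 129.1  53.5  -5.4] (170, 46, 20) toolrotvec [-1.52022635e-01 -3.13728536e+00  4.09195135e-04]
[467.9 300.9 116.6  54.2  -5.6]
[464.5 301.3 112.3  52.2  -5.6]
[461.1 301.6 108.   50.2  -5.6]
fan [660.9 -56.1 156.5  41.3  -3.7]
air [661.6  56.3 166.2  46.5  -3. ]
```

Call:
{"name": "servo_tool", "arguments": {"targets": [{"dx": 2,"dy": -4,"dz": 3,"wx": 0,"wy": 0,"wz": 0.032,"claw": 1},{"dx": 3,"dy": -5,"dz": 0,"wx": 0,"wy": 0,"wz": 0,"claw": 1},{"dx": 3,"dy": -5,"dz": 0,"wx": 0,"wy": 0,"wz": 0,"claw": 1},{"dx": 3,"dy": -5,"dz": 0,"wx": 0,"wy": 0,"wz": 0,"claw": 1},{"dx": 3,"dy": -5,"dz": 0,"wx": 0,"wy": 0,"wz": 0,"claw": 1}]}}

```text
time_s: 34.02
position: [0.5987, 0.0617, 0.2351]
orientation: [0.102, 3.139, 0.0]
ft_force: [1.0, -0.0, 0.0]
grip_width: 0.0855
grasp_force: 0.0
```

Call:
{"name": "servo_tool", "arguments": {"targets": [{"dx": 3,"dy": -5,"dz": 0,"wx": 0,"wy": 0,"wz": 0,"claw": 1},{"dx": 2,"dy": -4,"dz": 0,"wx": 0,"wy": 0,"wz": 0,"claw": 1},{"dx": 1.4,"dy": -3,"dz": 0,"wx": 0,"wy": 0,"wz": 0,"claw": 1},{"dx": 0,"dy": 0,"dz": 0,"wx": 0,"wy": 0,"wz": 0,"claw": 1},{"dx": 0,"dy": 0,"dz": 0,"wx": 0,"wy": 0,"wz": 0,"claw": 1}]}}

```text
time_s: 34.65
position: [0.6615, -0.0563, 0.2346]
orientation: [-0.102, -3.139, -0.001]
ft_force: [-0.3, 0.7, -0.3]
grip_width: 0.0853
grasp_force: 0.0
```

```bash
python3 - <<'E'
from h import *
im,c=look('w12','fan',70)
look('w12','fan',90)
E
```

```text
34.65 [ 0.6615 -0.0563  0.2346] px [314. 217.] bbox (289, 129, 49, 167) rect [663.4 -56.8 151.6  40.3  -3.8] (150, 40, 18) toolrotvec [-1.01875393e-01 -3.13905083e+00 -9.64574153e-04]
34.7 [ 0.6615 -0.0558  0.2348] px [314. 217.] bbox (288, 129, 50, 167) rect [663.4 -56.8 151.8  41.1  -3.8] (150, 40, 18) toolrotvec [-1.00594171e-01 -3.13930545e+00 -8.14474620e-04]
```

Call:
{"name": "servo_tool", "arguments": {"targets": [{"dx": 0.2,"dy": -0.1,"dz": -5,"wx": 0,"wy": 0,"wz": 0,"claw": 1},{"dx": 0,"dy": 0,"dz": -5,"wx": 0,"wy": 0,"wz": 0,"claw": 1},{"dx": 0,"dy": 0,"dz": -4,"wx": 0,"wy": 0,"wz": 0,"claw": 1},{"dx": 0,"dy": 0,"dz": -1.4,"wx": 0,"wy": 0,"wz": 0,"claw": 0.9},{"dx": 0,"dy": 0,"dz": 0,"wx": 0,"wy": 0,"wz": 0,"claw": 0.8}]}}

```text
time_s: 35.38
position: [0.6636, -0.0568, 0.0806]
orientation: [-0.1, -3.139, -0.001]
ft_force: [0.1, -0.5, -1.0]
grip_width: 0.0683
grasp_force: 0.0
```

Call:
{"name": "servo_tool", "arguments": {"targets": [{"dx": 0,"dy": 0,"dz": 0,"wx": 0,"wy": 0,"wz": 0,"claw": 0.4},{"dx": 0,"dy": 0,"dz": 0,"wx": 0,"wy": 0,"wz": 0,"claw": 0.3},{"dx": 0,"dy": 0,"dz": 0,"wx": 0,"wy": 0,"wz": 0,"claw": 0.2},{"dx": 0,"dy": 0,"dz": 0,"wx": 0,"wy": 0,"wz": 0,"claw": 0.2},{"dx": 0,"dy": 0,"dz": 0,"wx": 0,"wy": 0,"wz": 0,"claw": 0.2}]}}

```text
time_s: 36.0
position: [0.6655, -0.0579, 0.0836]
orientation: [0.102, 3.135, -0.001]
ft_force: [-0.2, 0.3, 6.5]
grip_width: 0.0377
grasp_force: 60.9
```

Call:
{"name": "servo_tool", "arguments": {"targets": [{"dx": 0,"dy": 0,"dz": 3,"wx": 0,"wy": 0,"wz": 0,"claw": 0.2},{"dx": 0,"dy": 0,"dz": 5,"wx": 0,"wy": 0,"wz": 0,"claw": 0.2},{"dx": -1.5,"dy": 2,"dz": 5,"wx": 0,"wy": 0,"wz": -0.033,"claw": 0.2},{"dx": -2,"dy": 4,"dz": 2,"wx": 0,"wy": 0,"wz": 0,"claw": 0.2},{"dx": -2,"dy": 5,"dz": 0,"wx": 0,"wy": 0,"wz": 0,"claw": 0.2}]}}

```text
time_s: 36.62
position: [0.61, 0.0525, 0.2344]
orientation: [0.157, 3.131, 0.0]
ft_force: [0.2, 0.9, -1.0]
grip_width: 0.0372
grasp_force: 60.6
```

Call:
{"name": "servo_tool", "arguments": {"targets": [{"dx": -2,"dy": 5,"dz": 0,"wx": 0,"wy": 0,"wz": 0,"claw": 0.2},{"dx": -2,"dy": 5,"dz": 0,"wx": 0,"wy": 0,"wz": 0,"claw": 0.2},{"dx": -2,"dy": 5,"dz": 0,"wx": 0,"wy": 0,"wz": 0,"claw": 0.2},{"dx": -2,"dy": 5,"dz": 0,"wx": 0,"wy": 0,"wz": 0,"claw": 0.2},{"dx": -1,"dy": 5,"dz": 0,"wx": 0,"wy": 0,"wz": 0,"claw": 0.2}]}}

```text
time_s: 37.25
position: [0.518, 0.3039, 0.2319]
orientation: [0.153, 3.137, 0.001]
ft_force: [1.4, -0.5, -1.3]
grip_width: 0.0376
grasp_force: 60.6
```

Call:
{"name": "servo_tool", "arguments": {"targets": [{"dx": 0,"dy": 5,"dz": 0,"wx": 0,"wy": 0,"wz": 0,"claw": 0.2},{"dx": 0,"dy": 5,"dz": 0,"wx": 0,"wy": 0,"wz": 0,"claw": 0.2},{"dx": 0,"dy": 2,"dz": -4,"wx": 0,"wy": 0,"wz": 0,"claw": 0.2},{"dx": 0,"dy": 0,"dz": -3,"wx": 0,"wy": 0,"wz": 0,"claw": 0.2},{"dx": 0,"dy": 0,"dz": 0,"wx": 0,"wy": 0,"wz": 0,"claw": 0.2}]}}

```text
time_s: 37.88
position: [0.5173, 0.4217, 0.1583]
orientation: [-0.152, -3.133, 0.005]
ft_force: [-0.5, -0.4, -1.1]
grip_width: 0.0377
grasp_force: 60.6
```

Call:
{"name": "servo_tool", "arguments": {"targets": [{"dx": 0.2,"dy": 0,"dz": -3,"wx": 0,"wy": 0,"wz": 0,"claw": 0.2},{"dx": 0,"dy": 0,"dz": -2,"wx": 0,"wy": 0,"wz": 0,"claw": 0.2},{"dx": 0,"dy": 0,"dz": -0.7,"wx": 0,"wy": 0,"wz": 0,"claw": 0.2},{"dx": 0,"dy": 0,"dz": -0.4,"wx": 0,"wy": 0,"wz": 0,"claw": 0.2},{"dx": 0,"dy": 0,"dz": 0,"wx": 0,"wy": 0,"wz": 0,"claw": 0.2}]}}

```text
time_s: 38.5
position: [0.5215, 0.4226, 0.101]
orientation: [0.154, 3.137, 0.002]
ft_force: [-0.1, 0.4, -1.1]
grip_width: 0.0377
grasp_force: 60.6
```

Call:
{"name": "servo_tool", "arguments": {"targets": [{"dx": 0,"dy": 0,"dz": 0,"wx": 0,"wy": 0,"wz": 0,"claw": 0.2}]}}

```text
time_s: 38.62
position: [0.5215, 0.4227, 0.1009]
orientation: [0.154, 3.136, 0.002]
ft_force: [0.6, 0.6, -1.4]
grip_width: 0.0379
grasp_force: 60.6
```

Call:
{"name": "servo_tool", "arguments": {"targets": [{"dx": 0,"dy": -0.1,"dz": -0.4,"wx": 0,"wy": 0,"wz": 0,"claw": 0.2},{"dx": 0,"dy": 0,"dz": -0.2,"wx": 0,"wy": 0,"wz": 0,"claw": 0.2},{"dx": 0,"dy": 0,"dz": 0,"wx": 0,"wy": 0,"wz": 0,"claw": 0.2}]}}

```text
time_s: 39.0
position: [0.5207, 0.4213, 0.0934]
orientation: [-0.154, -3.137, 0.0]
ft_force: [0.2, -0.3, -0.7]
grip_width: 0.0376
grasp_force: 60.6
```

Call:
{"name": "servo_tool", "arguments": {"targets": [{"dx": 0,"dy": 0,"dz": 0,"wx": 0,"wy": 0,"wz": 0,"claw": 0.6},{"dx": 0,"dy": 0,"dz": 0,"wx": 0,"wy": 0,"wz": 0,"claw": 0.7},{"dx": 0,"dy": 0,"dz": 1,"wx": 0,"wy": 0,"wz": 0,"claw": 0.8},{"dx": 0,"dy": 0,"dz": 5,"wx": 0,"wy": 0,"wz": 0,"claw": 1},{"dx": 0,"dy": 0,"dz": 5,"wx": 0,"wy": 0,"wz": 0,"claw": 1}]}}

```text
time_s: 39.62
position: [0.5208, 0.4213, 0.2054]
orientation: [-0.154, -3.138, 0.0]
ft_force: [0.7, 0.9, -0.3]
grip_width: 0.0854
grasp_force: 0.0
```

Call:
{"name": "servo_tool", "arguments": {"targets": [{"dx": 1,"dy": -4,"dz": 3,"wx": 0,"wy": 0,"wz": 0.05,"claw": 1},{"dx": 1,"dy": -5,"dz": 0,"wx": 0,"wy": 0,"wz": 0,"claw": 1},{"dx": 2,"dy": -5,"dz": 0,"wx": 0,"wy": 0,"wz": 0,"claw": 1},{"dx": 2,"dy": -5,"dz": 0,"wx": 0,"wy": 0,"wz": 0,"claw": 1},{"dx": 2,"dy": -5,"dz": 0,"wx": 0,"wy": 0,"wz": 0,"claw": 1}]}}

```text
time_s: 40.25
position: [0.6017, 0.1799, 0.2351]
orientation: [0.075, 3.139, 0.001]
ft_force: [0.1, 0.6, -0.1]
grip_width: 0.0854
grasp_force: 0.0
```

Call:
{"name": "servo_tool", "arguments": {"targets": [{"dx": 3,"dy": -5,"dz": 0,"wx": 0,"wy": 0,"wz": 0,"claw": 1},{"dx": 2,"dy": -5,"dz": 0,"wx": 0,"wy": 0,"wz": 0,"claw": 1},{"dx": 1.2,"dy": -2.5,"dz": 0,"wx": 0,"wy": 0,"wz": 0,"claw": 1},{"dx": 0,"dy": 0,"dz": 0,"wx": 0,"wy": 0,"wz": 0,"claw": 1},{"dx": 0,"dy": 0,"dz": 0,"wx": 0,"wy": 0,"wz": 0,"claw": 1}]}}

```text
time_s: 40.88
position: [0.6628, 0.0568, 0.2343]
orientation: [0.075, 3.14, 0.001]
ft_force: [-0.8, 0.5, -0.1]
grip_width: 0.0854
grasp_force: 0.0
```

```bash
python3 - <<'E'
from h import *
im,c=look('w13','air',70)
look('w13','air',90)
E
```

```text
40.875 [0.6628 0.0568 0.2343] px [314. 217.] bbox (285, 122, 55, 179) rect [664.5  55.3 161.8  44.6  -2.7] (160, 44, 20) toolrotvec [7.48244164e-02 3.14043647e+00 8.00579298e-04]
40.925 [0.6626 0.0573 0.2342] px [314. 217.] bbox (284, 122, 56, 180) rect [664.8  55.4 162.8  45.3  -2.7] (160, 44, 20) toolrotvec [7.35656419e-02 3.14056772e+00 7.04039812e-04]
```

Call:
{"name": "servo_tool", "arguments": {"targets": [{"dx": 0.2,"dy": -0.1,"dz": -5,"wx": 0,"wy": 0,"wz": 0,"claw": 1},{"dx": 0,"dy": 0,"dz": -5,"wx": 0,"wy": 0,"wz": 0,"claw": 1},{"dx": 0,"dy": 0,"dz": -4,"wx": 0,"wy": 0,"wz": 0,"claw": 1},{"dx": 0,"dy": 0,"dz": -1.2,"wx": 0,"wy": 0,"wz": 0,"claw": 0.9},{"dx": 0,"dy": 0,"dz": 0,"wx": 0,"wy": 0,"wz": 0,"claw": 0.8}]}}

```text
time_s: 41.6
position: [0.6647, 0.0562, 0.0818]
orientation: [-0.073, -3.14, -0.0]
ft_force: [0.9, -0.4, 0.1]
grip_width: 0.0687
grasp_force: 0.0
```

Call:
{"name": "servo_tool", "arguments": {"targets": [{"dx": 0,"dy": 0,"dz": 0,"wx": 0,"wy": 0,"wz": 0,"claw": 0.4},{"dx": 0,"dy": 0,"dz": 0,"wx": 0,"wy": 0,"wz": 0,"claw": 0.3},{"dx": 0,"dy": 0,"dz": 0,"wx": 0,"wy": 0,"wz": 0,"claw": 0.2},{"dx": 0,"dy": 0,"dz": 0,"wx": 0,"wy": 0,"wz": 0,"claw": 0.2},{"dx": 0,"dy": 0,"dz": 0,"wx": 0,"wy": 0,"wz": 0,"claw": 0.2}]}}

```text
time_s: 42.22
position: [0.6666, 0.0554, 0.0846]
orientation: [0.075, 3.136, 0.001]
ft_force: [0.3, 1.3, 6.0]
grip_width: 0.042
grasp_force: 61.5
```

Call:
{"name": "servo_tool", "arguments": {"targets": [{"dx": 0,"dy": 0,"dz": 3,"wx": 0,"wy": 0,"wz": 0,"claw": 0.2},{"dx": 0,"dy": 0,"dz": 5,"wx": 0,"wy": 0,"wz": 0,"claw": 0.2},{"dx": -2,"dy": 2,"dz": 5,"wx": 0,"wy": 0,"wz": -0.051,"claw": 0.2},{"dx": -3,"dy": 4,"dz": 2,"wx": 0,"wy": 0,"wz": 0,"claw": 0.2},{"dx": -3,"dy": 5,"dz": 0,"wx": 0,"wy": 0,"wz": 0,"claw": 0.2}]}}

```text
time_s: 42.85
position: [0.5859, 0.1658, 0.2356]
orientation: [0.158, 3.131, 0.002]
ft_force: [-0.2, 0.6, -1.6]
grip_width: 0.0423
grasp_force: 61.1
```

Call:
{"name": "servo_tool", "arguments": {"targets": [{"dx": -3,"dy": 5,"dz": 0,"wx": 0,"wy": 0,"wz": 0,"claw": 0.2},{"dx": -2,"dy": 5,"dz": 0,"wx": 0,"wy": 0,"wz": 0,"claw": 0.2},{"dx": -2,"dy": 5,"dz": 0,"wx": 0,"wy": 0,"wz": 0,"claw": 0.2},{"dx": 0,"dy": 4.4,"dz": 0,"wx": 0,"wy": 0,"wz": 0,"claw": 0.2},{"dx": 0,"dy": 0,"dz": -4,"wx": 0,"wy": 0,"wz": 0,"claw": 0.2}]}}

```text
time_s: 43.48
position: [0.5168, 0.364, 0.1959]
orientation: [0.148, 3.129, 0.009]
ft_force: [0.8, 0.6, -2.0]
grip_width: 0.0417
grasp_force: 61.1
```

Call:
{"name": "servo_tool", "arguments": {"targets": [{"dx": 0,"dy": 0,"dz": -3,"wx": 0,"wy": 0,"wz": 0,"claw": 0.2},{"dx": 0,"dy": 0,"dz": -3,"wx": 0,"wy": 0,"wz": 0,"claw": 0.2},{"dx": 0,"dy": 0,"dz": 0,"wx": 0,"wy": 0,"wz": 0,"claw": 0.2},{"dx": 0,"dy": 0,"dz": 0,"wx": 0,"wy": 0,"wz": 0,"claw": 0.2}]}}

```text
time_s: 43.98
position: [0.5157, 0.3597, 0.1334]
orientation: [0.155, 3.136, 0.002]
ft_force: [0.8, 0.2, -0.5]
grip_width: 0.0421
grasp_force: 61.1
```

Call:
{"name": "servo_tool", "arguments": {"targets": [{"dx": 0,"dy": 0,"dz": -2,"wx": 0,"wy": 0,"wz": 0,"claw": 0.2},{"dx": 0,"dy": 0,"dz": -1,"wx": 0,"wy": 0,"wz": 0,"claw": 0.2},{"dx": 0,"dy": 0,"dz": -0.5,"wx": 0,"wy": 0,"wz": 0,"claw": 0.2},{"dx": 0,"dy": 0,"dz": 0,"wx": 0,"wy": 0,"wz": 0,"claw": 0.2},{"dx": 0,"dy": 0,"dz": 0,"wx": 0,"wy": 0,"wz": 0,"claw": 0.2}]}}

```text
time_s: 44.6
position: [0.5154, 0.3596, 0.0974]
orientation: [0.155, 3.137, 0.001]
ft_force: [1.1, -0.0, -0.9]
grip_width: 0.0416
grasp_force: 61.1
```

Call:
{"name": "servo_tool", "arguments": {"targets": [{"dx": 0,"dy": 0,"dz": 0,"wx": 0,"wy": 0,"wz": 0,"claw": 0.6},{"dx": 0,"dy": 0,"dz": 0,"wx": 0,"wy": 0,"wz": 0,"claw": 0.7},{"dx": 0,"dy": 0,"dz": 1,"wx": 0,"wy": 0,"wz": 0,"claw": 0.8},{"dx": 0,"dy": 0,"dz": 5,"wx": 0,"wy": 0,"wz": 0,"claw": 1},{"dx": 0,"dy": 0,"dz": 5,"wx": 0,"wy": 0,"wz": 0,"claw": 1}]}}

```text
time_s: 45.22
position: [0.5147, 0.3592, 0.2083]
orientation: [-0.155, -3.137, 0.0]
ft_force: [0.6, 0.5, 1.4]
grip_width: 0.0853
grasp_force: 0.0
```

Call:
{"name": "servo_tool", "arguments": {"targets": [{"dx": -2,"dy": 0,"dz": 5,"wx": 0,"wy": 0,"wz": 0,"claw": 1},{"dx": -2,"dy": 0,"dz": 5,"wx": 0,"wy": 0,"wz": 0,"claw": 1},{"dx": 0,"dy": 0,"dz": 0,"wx": 0,"wy": 0,"wz": 0,"claw": 1},{"dx": 0,"dy": 0,"dz": 0,"wx": 0,"wy": 0,"wz": 0,"claw": 1}]}}

```text
time_s: 45.72
position: [0.475, 0.3594, 0.3073]
orientation: [0.155, 3.137, 0.001]
ft_force: [0.5, 0.1, -0.2]
grip_width: 0.0852
grasp_force: 0.0
```

```bash
python3 - <<'E'
from h import *
print(get_obs()['position'])
a=grab('wrist','w14.png')[:,:,::-1];b=grab('side','s14.png')[:,:,::-1];d=grab('scene','sc14.png')[:,:,::-1]
r=np.vstack([cv2.resize(b[100:220,230:410],(360,240)),cv2.resize(d[170:350,80:350],(360,240))])
cv2.imwrite('pics/m14.png',np.hstack([cv2.resize(a[:350,130:510],(440,405)).copy() if 0 else cv2.resize(a[0:400,120:520],(440,480)),r]))
E
```

```text
[0.4749651  0.35941015 0.30727552]
```

View pics/m14.png

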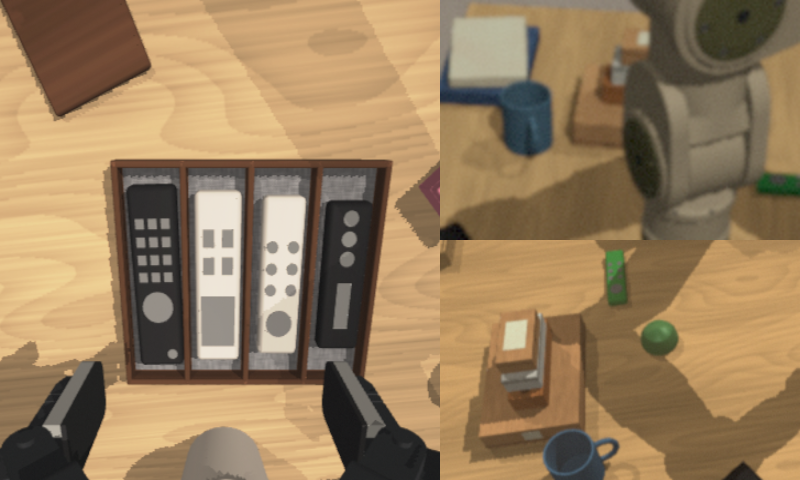

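The composite shows all four remotes flat and buttons up in their own pockets: tv, air, fan, bar from left to right. The domino, tin and dice column stands upright and square in the middle of the lid. The arm is clear, so I'm handing in.

```bash
python3 -c "
from workcell import robot
print(robot.finish_job())"
```

```text
the job is handed in; nothing more can be done
None
```

I handed the job in at about 46 s of the 210 s allowed: all four remotes lie flat, buttons up, each in its own tray pocket, and the three boxes stand in one column in the middle of the carton lid, longest at the bottom; I checked this by eye in the last pictures, without measuring the finished column.

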